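# Hold the lathe guard for polishing

### The job

I am about to polish the drawer pull in the lathe's chuck. Stand the toppled polish bottle upright on the bench and let go of it, then lift the self-closing clear guard over the chuck (a black ball knob sticks out of its front) and hold it halfway, 45 degrees open, so that I can reach the work and it still shields my face. It springs shut when released, so finish while still holding it there, steady, and leave the other loose things on the bench as they are.

Things in the scene. Friction and masses are not known exactly. Their poses are not given: they have to be found in the camera images.
- bottle: toppled amber bottle of polish, the only thing lying over: round, body 50 mm across, 125 mm tall with its cap; the body is straight for the first 80 mm from the foot, the shoulder ends at 99 mm, black cap 29 mm across above that; mass 120 to 220 g, balance point about 52 mm from the foot. Origin at the centre of its foot, z axis from foot to cap (level at the start, the axis then 25 mm above the bench); standing upright its origin is on the bench at height 0
- guard (a joint): angle of the chuck guard in rad about its hinge rod: 0 shut, grows as its front lifts, 0.785 is 45 degrees open, stop at 1.31. A spring and its weight shut it from any angle: about 2 to 3 N at the knob
- guard_knob (a point): centre of the guard's black ball knob, 32 mm across, on the middle of the guard's front; moves with the guard. An 11 mm steel stem runs from it to the guard's front sheet 47 mm behind it; shut, it is about 163 mm above the bench
- guard_hinge (a point): middle of the guard's hinge rod, at the back of the lathe, 195 mm above the bench; the rod runs along the point's y axis (the lathe's y). The knob sits 225 mm from the rod: with the guard shut 223 mm nearer the front (-x of the lathe) and 32 mm lower. Turns with the guard. The guard is a bent clear sheet in a dark steel frame, 155 mm wide along the lathe, arching from the rod over the chuck (top 261 mm above the bench) and down the front to 130 mm
- lathe: bench-top wood lathe, green bed, white headstock (its left, +y) and tailstock (right), 700 mm long along its y, fixed to the bench; origin on the bench below the middle of the bed. Spindle 175 mm above the bench; bed 100 mm wide; headstock 240 mm high; at 90 mm to -y of the origin a tool rest stands out 95 mm to the front (-x), 182 mm high
- sealer_can: bystander: grey metal can of sealer, standing, 74 mm across, 130 mm tall; origin at the centre of its foot
- wax_tin: bystander: flat round aluminium tin of wax, 84 mm across, 40 mm tall; origin at the centre of its underside
- pull: bystander: finished turned wooden drawer pull standing on the bench, 52 mm across, 62 mm tall; origin at the centre of its foot
- chuck_key: bystander: steel T-handled chuck key lying flat, 100 mm bar across a 85 mm shank that points along its x, 22 mm high; origin on the bench under the T
- blank: bystander: square piece of light wood, 50 x 120 x 50 mm, long along its y; origin at the centre of its underside
- gouge: bystander: turning gouge with a wooden handle, lying along its x, 385 mm long, 33 mm thick; origin on the bench under the ferrule, the handle reaches 200 mm to -x
- brush: bystander: flat brush lying along its x, handle to -x; origin on the bench under its middle

How it is judged:
On the way, in this order (a step that is already met when the one before it is completed fails the run):
1. the polish bottle stands upright on the bench, let go (angle between bottle's own z axis and vertical below 0.12 rad and height (world z) of bottle between -0.006 and 0.006 m and linear speed of bottle below 0.03 m/s and contact force between bottle and the fingers below 0.1 N and contact force between bottle and the arm below 0.1 N), for 0.3 s.
2. the guard is lifted and held 45 degrees open (value of joint guard between 0.7 and 0.87 rad and (contact force between guard and the fingers above 0.5 N or contact force between guard and the arm above 0.5 N)), for 0.4 s.
At the end, for the whole second after the job is handed in: The robot is holding the guard still at 45 degrees open (40 to 50), pressing on it with over 0.5 N, the bottle not propping it; the polish bottle stands upright (within 7 degrees) on the bench, still and untouched (all of step 1 and all of step 2 and contact force between guard and bottle below 0.1 N and velocity of joint guard between -0.1 and 0.1 rad/s); the arm keeps its last pose, push and grip.
It fails at once if another loose thing on the bench is shifted by more than 30 mm or tipped over (distance of any of sealer_can, wax_tin, pull, chuck_key, blank, gouge, brush from where it was at the start of the episode above 0.03 m or angle between any of sealer_can, wax_tin, pull, chuck_key, blank, gouge, brush's own z axis and vertical above 0.4 rad).
It also fails if it takes over 64 s, if anything falls off the work surface, if the arm or the gripper's body presses on something with over 40 N, if the wrist force passes 120 N, or if a joint passes its speed limit or range.

### The arm

A 6-joint arm with a two-finger parallel gripper is mounted at the origin on the work surface. World frame = base frame: x ahead of the robot, y to its left, z up, the work surface at z = 0. Lengths are in m, angles in rad, forces in N, time in s.
With the tool pointing down it reaches from about 0.4 to 0.825 m from the base axis. Payload 7 kg.
Tool frame: the origin (TCP) lies between the finger pads; the fingertips stand 25 mm ahead of it and the grasp point (between the pads) lies 6 mm ahead of it (arm.tip_extent is the z of the fingertips in the tool frame, in m); z points along the fingers, x is the direction in which the jaws open and shut, and the axes are right-handed (so a half turn about z gives the same grasp; the last joint's range is limited). The gripper opens to 88 mm and grips with 3 to 60 N. Pads are 19 mm wide; open, the fingers measure 130 mm over their backs; the gripper's body (78 mm by 193 mm) begins 47 mm behind the grasp point.
Start: joints at [1.607, 0.359, 0.012, 0, -1.224, -0.288], TCP at [0.168, 0.654, 0.252] pointing down, gripper open.
Joint ranges: [-3.07, 3.07], [-1.43, 2.12], [-1.02, 1.25], [-3.03, 1.67], [-3.05, -0], [-3.03, 3.03]. Speed limits (rad/s): [2.39, 2.39, 3.01, 3.14, 3.14, 3.14].

### API

Orientations are given as [roll, pitch, yaw] about the fixed x, y, z axes, in that order (R = Rz(yaw) Ry(pitch) Rx(roll)).
In Python, from station import monitor, grab_frame, job_done, arm gives the robot as it stands.
- The arm moves only by the shell command python3 -m jog 'ROWS' [FORCE]. ROWS is JSON, a list that holds one entry, the list of rows, each a list of 7 numbers: the shift along the world's x, y, z in m, then the turn, a rotation vector about the world's x, y, z in rad, then the opening, from 0 (shut) to 1 (fully open). In form: [[[dx, dy, dz, ax, ay, az, claw], ...]]. A call has 1 to 20 rows; each row shifts and turns the commanded pose from where the row before left it; what a row does not reach is not made up. A row lasts 1/8 s, in which the tool goes at most 62.5 mm and 10.7 degrees, less where a joint would pass 70% of its speed; a pose out of reach is approached as far as the arm can. A call is refused whole if a number of a shift passes 0.0625 or a number of a turn 0.188, either way. A call with a gripper value outside its range is refused whole. The fingers move at their own pace and stop on an object; FORCE is the grip in N (left out, the last holds). Time passes only in rows, so rows that do not move let the fingers close. It gives the time, the measured TCP pose, the force and the opening at its end, in the units of the state.
- monitor.get_state(): the state, without advancing time (a new reading comes with each control period).
- grab_frame(name): name is "scene" or "top"; returns a dict with "pixels" (400x640x3 uint8, red, green, blue), "K" (3x3 intrinsics, pixels), "view" (4x4, takes a point from world to camera coordinates). Camera axes: x right, y down, z forward; pixel columns grow to the right and rows downward; lengths in m; the calibration is good to about 2 mm. A picture is of the moment at which its call begins. There is no depth.
- job_done(): hands the job in, once; it reports no verdict.
The state is a dict: "t": time; "q": joint angles; "qd": joint speeds; "joint_efforts": joint torques, N m; "eef_pos": TCP position; "ee_rot": TCP orientation; "force": force on the tool from outside, world axes, zero at the start; "moment": the same for the moment, N m; "width": finger opening in m.
Only numpy, scipy, OpenCV 4.12 (cv2) and the standard library are available. Lean on these libraries where they do the work, as an engineer would, in place of code of your own. Each camera call takes 0.05 s, during which the arm holds its last target.

## Working session

There is one attempt and no reset: what is moved stays moved. The work goes in short steps, Python scripts to look and compute and a shell command to move; the robot and the scene stay as the last step left them, time stands still between calls to the robot, and variables do not carry over. Pictures are saved under pics/ and viewed, and the job is handed in when it is done.

```bash
ls; mkdir -p pics
python3 - <<'E'
from station import monitor, grab_frame, arm
import cv2,numpy as np
print(monitor.get_state()); print([a for a in dir(arm) if a[0]!='_'])
np.set_printoptions(suppress=True,precision=4)
for n in("scene","top"):
    f=grab_frame(n); cv2.imwrite(f"pics/{n}0.png",f["pixels"][:,:,::-1]); print(n,f["K"],f["view"])
E
```

```text
pics
{'t': 0.0, 'q': array([ 1.60713062e+00,  3.59414179e-01,  1.10733269e-02, -3.62026731e-04,
       -1.22407704e+00, -2.88105387e-01]), 'qd': array([-4.70049721e-04, -9.92097924e-05,  5.53956157e-04, -6.01052654e-04,
       -6.08861615e-04,  3.37011273e-04]), 'joint_efforts': array([ 9.10825838e-04, -5.82715559e+01,  2.93052864e+01,  6.99683726e+00,
        6.99693774e-03, -1.61065159e-04]), 'eef_pos': array([0.16805893, 0.65329462, 0.25060915]), 'ee_rot': array([-3.14145816e+00, -1.65143697e-03, -1.82269083e+00]), 'force': array([0.15736639, 0.18215863, 0.33781626]), 'moment': array([-0.00607902, -0.00144783,  0.01141543]), 'width': 0.08753294862273639}
['Unreachable', 'tip_extent']
scene [[455.2596   0.     322.0387]
 [  0.     455.2596 201.5451]
 [  0.       0.       1.    ]] [[ 0.6123  0.7905  0.0133 -0.268 ]
 [ 0.6691 -0.5091 -0.5414 -0.2539]
 [-0.4213  0.3404 -0.8406  1.6637]
 [ 0.      0.      0.      1.    ]]
top [[503.3957   0.     313.0159]
 [  0.     503.3957 201.1298]
 [  0.       0.       1.    ]] [[ 0.0565 -0.9984 -0.0022 -0.064 ]
 [-0.9775 -0.0549 -0.2038  0.4914]
 [ 0.2034  0.0137 -0.979   1.4107]
 [ 0.      0.      0.      1.    ]]
```

View pics/scene0.png

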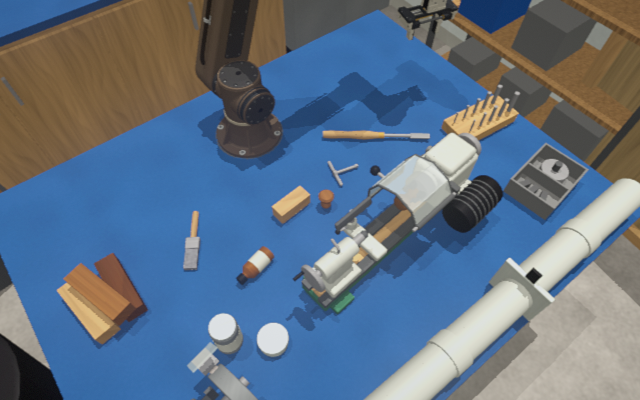

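View pics/top0.png

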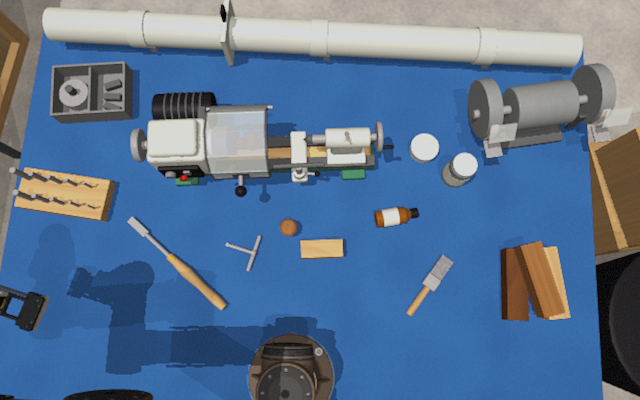

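The scene view shows the bottle at about (256,264) and the knob at (375,170). In the top view the bottle is at about (397,216), with its cap to the right, and the knob is at (241,190). Next I'll measure them.

```bash
cat > h.py <<'E'
import numpy as np,cv2
from station import monitor,grab_frame
np.set_printoptions(suppress=True,precision=4)
def ray(f,u,v):
    V=f["view"];R=V[:3,:3];c=-R.T@V[:3,3];d=R.T@np.linalg.inv(f["K"])@np.array([u,v,1.]);return c,d/np.linalg.norm(d)
def onz(f,u,v,z):
    c,d=ray(f,u,v);return c+d*(z-c[2])/d[2]
def tri(f1,p1,f2,p2):
    c1,d1=ray(f1,*p1);c2,d2=ray(f2,*p2)
    s=np.linalg.lstsq(np.c_[d1,-d2],c2-c1,rcond=None)[0]
    a=c1+s[0]*d1;b=c2+s[1]*d2;return (a+b)/2,np.linalg.norm(a-b)
def proj(f,p):
    q=f["view"][:3,:3]@np.array(p)+f["view"][:3,3];q=f["K"]@q;return q[:2]/q[2]
def save(f,name,box=None,s=1):
    im=f["pixels"][:,:,::-1]
    if box: x0,y0,x1,y1=box;im=im[y0:y1,x0:x1]
    cv2.imwrite("pics/"+name,cv2.resize(im,None,fx=s,fy=s,interpolation=cv2.INTER_CUBIC))
E
python3 - <<'E'
from h import *
t=grab_frame("top");s=grab_frame("scene")
def blobs(f,box,cond,n,mn=25):
    x0,y0,x1,y1=box;p=f["pixels"].astype(int)[y0:y1,x0:x1];m=cond(p).astype(np.uint8)
    k,l,st,c=cv2.connectedComponentsWithStats(m)
    r=[(st[i,4],c[i]+[x0,y0],st[i,:4]+[x0,y0,0,0]) for i in range(1,k) if st[i,4]>=mn];print(n,r);return r
dark=lambda p:(p.max(2)<60)
bt=blobs(t,(225,175,260,203),dark,"knob t");bs=blobs(s,(360,155,392,185),dark,"knob s")
if bt and bs: print(tri(t,bt[0][1],s,bs[0][1]))
amb=lambda p:(p[:,:,0]>p[:,:,2]+0)|(p.max(2)<70)
blobs(t,(365,195,430,235),amb,"bottle t");blobs(s,(225,240,280,295),amb,"bottle s")
blobs(t,(365,195,430,235),dark,"cap t",8);blobs(s,(225,240,280,295),dark,"cap s",8)
save(t,"t1.png",(360,190,430,240),10);save(s,"s1.png",(225,235,285,295),9)
save(t,"t2.png",(130,90,400,260),2.9)
E
```

```text
knob t [(np.int32(84), array([240.5238, 190.5952]), array([236, 186,  10,  10]))]
knob s [(np.int32(33), array([374.2424, 171.0606]), array([371, 167,   8,   8]))]
(array([0.4895, 0.1584, 0.1579]), np.float64(0.001804944048769505))
bottle t [(np.int32(597), array([394.0854, 216.2278]), array([375, 207,  43,  21]))]
bottle s [(np.int32(558), array([255.7796, 262.8996]), array([237, 246,  36,  38]))]
cap t [(np.int32(56), array([414.0714, 212.8214]), array([411, 209,   7,   9]))]
cap s []
```

View pics/t1.png

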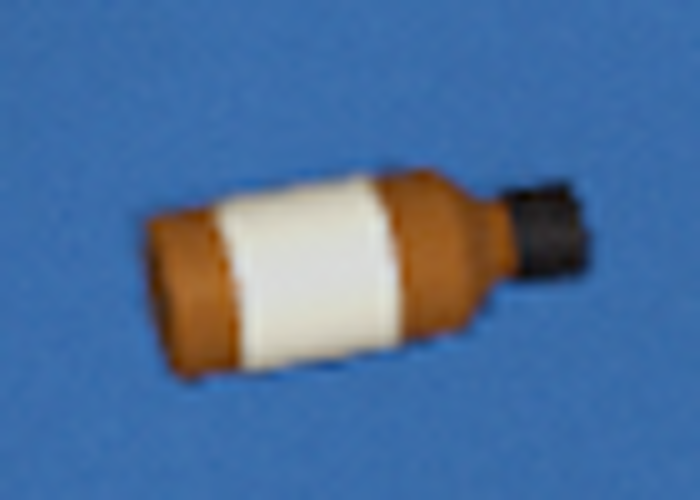

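View pics/t2.png

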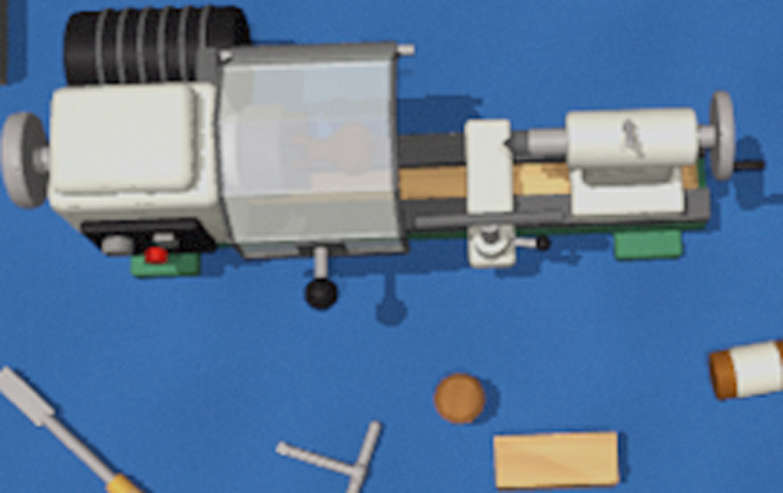

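Run:
```python
from h import *
t=grab_frame("top");s=grab_frame("scene")
print("knob z163",onz(t,240.5,190.6,.163),onz(s,374.2,171.1,.163))
foot=onz(t,360+16.5,190+29.6,.025);cap=onz(t,360+57.8,190+23.2,.025)
a=cap-foot;print("foot",foot,"cap",cap,"len",np.linalg.norm(a),"yaw",np.arctan2(a[1],a[0]))
b1=onz(t,360+23,190+36.8,.025);b0=onz(t,360+23,190+20,.025);print("diam~",np.linalg.norm(b1-b0))
b1=onz(t,360+38,190+34.5,.025);b0=onz(t,360+38,190+17.5,.025);print("mid38",(b1+b0)/2,np.linalg.norm(b1-b0))
for L in(0,.06,.125):print("scene px of axis",L,proj(s,foot+a/np.linalg.norm(a)*L))
h0=onz(t,130+215/2.9,90+55/2.9,.195);h1=onz(t,130+405/2.9,90+49/2.9,.195);print("rod",h0,h1,(h1-h0)[:2])
for n,u,v,z in(("tin",424,147,.04),("can",464,164,.13),("blankR",343,247,.05),("blankL",301,249,.05),("pull",289,228,.062),("brush",430,284,.01),("restpost tip",300,178,.182),("headstock frontR",204,180,.1),("tailstock",378,135,.18)):print(n,onz(t,u,v,z))
```

```text
knob z163 [0.4888 0.1584 0.163 ] [0.4917 0.1543 0.163 ]
foot [ 0.4548 -0.2248  0.025 ] cap [ 0.4807 -0.3453  0.025 ] len 0.12329290632164128 yaw -1.359354520478878
diam~ 0.049989195720501645
mid38 [ 0.4691 -0.2874  0.025 ] 0.050690280231012366
scene px of axis 0 [266.7454 251.6395]
scene px of axis 0.06 [252.6635 265.4969]
scene px of axis 0.125 [236.8004 281.107 ]
rod [0.7028 0.2713 0.195 ] [0.7187 0.0941 0.195 ] [ 0.0158 -0.1772]
tin [ 0.6801 -0.358   0.04  ]
can [ 0.6067 -0.4508  0.13  ]
blankR [ 0.3659 -0.129   0.05  ]
blankL [ 0.3534 -0.0099  0.05  ]
pull [0.41   0.0275 0.062 ]
brush [ 0.2778 -0.3864  0.01  ]
restpost tip [0.5278 0.0001 0.182 ]
headstock frontR [0.5276 0.2744 0.1   ]
tailstock [ 0.6603 -0.2037  0.18  ]
```

View pics/s1.png

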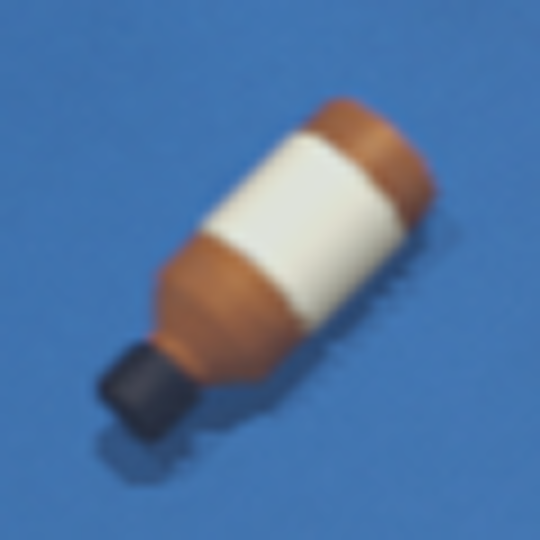

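The bottle checks out: length 123 mm (125 given), width 50 mm, foot at (0.455, -0.225), axis yaw -1.36. The knob is at about (0.489, 0.158), which fits the rod and the 223 mm offset. I'll move up and across.

```bash
cat >> h.py <<'E'
from scipy.spatial.transform import Rotation as Ro
def to(pos,R):
    s=monitor.get_state();C=Ro.from_euler('xyz',s['ee_rot'])
    print("t",s['t'],"pos",s['eef_pos'],"q",s['q'],"F",s['force'],"w",s['width'])
    print("dpos",np.array(pos)-s['eef_pos'],"rotvec",(Ro.from_matrix(R)*C.inv()).as_rotvec())
def frame(d,x):
    d=np.array(d,float);d/=np.linalg.norm(d);x=np.array(x,float);x-=d*(x@d);x/=np.linalg.norm(x);return np.c_[x,np.cross(d,x),d]
E
python3 -m jog '[[[0.028,-0.04,0.012,0,0,0,1],[0.028,-0.04,0.012,0,0,0,1],[0.028,-0.04,0.012,0,0,0,1],[0.028,-0.04,0.012,0,0,0,1],[0.028,-0.04,0.012,0,0,0,1],[0.028,-0.04,0.012,0,0,0,1],[0.028,-0.04,0.012,0,0,0,1],[0.028,-0.04,0.012,0,0,0,1],[0.028,-0.04,0.012,0,0,0,1],[0.028,-0.04,0.0,0,0,0,1],[0.001,-0.053,0,0,0,-0.111,1],[0.001,-0.053,0,0,0,-0.111,1],[0.001,-0.053,0,0,0,-0.111,1],[0.001,-0.053,0,0,0,-0.111,1],[0.001,-0.053,0,0,0,-0.111,1],[0.001,-0.053,0,0,0,-0.111,1],[0.001,-0.053,0,0,0,-0.111,1],[0.001,-0.053,0,0,0,-0.111,1],[0.001,-0.053,0,0,0,-0.111,1],[0.001,-0.053,0,0,0,-0.111,1]]]'
python3 - <<'E'
from h import *
a=np.array([np.cos(-1.359),np.sin(-1.359),0]);g=np.array([.455,-.225,.025])+.058*a
d=np.cos(.5236)*np.array([0,0,-1])-np.sin(.5236)*a
for back in(.1,0):to(g-(.006+back)*d,frame(d,[-.978,-.21,0]))
E
```

```text
t: 2.8
eef_pos: [0.4579, -0.2781, 0.3598]
ee_rot: [-3.141, 0.001, -2.936]
force: [1.8, 0.6, -0.1]
width: 0.0879
t 2.8 pos [ 0.4579 -0.2781  0.3598] q [-0.1797  0.0739 -0.1125 -0.0001 -1.3837  0.385 ] F [ 1.8142  0.6078 -0.1181] w 0.08794425211559379
dpos [ 0.0204 -0.0554 -0.243 ] rotvec [0.5123 0.1091 0.0063]
t 2.8 pos [ 0.4579 -0.2781  0.3598] q [-0.1797  0.0739 -0.1125 -0.0001 -1.3837  0.385 ] F [ 1.8142  0.6078 -0.1181] w 0.08794425211559379
dpos [ 0.0099 -0.0065 -0.3296] rotvec [0.5123 0.1091 0.0063]
```

```bash
python3 -m jog '[[[0.004,-0.011,-0.048,0.102,0.022,0.001,1],[0.004,-0.011,-0.048,0.102,0.022,0.001,1],[0.004,-0.011,-0.048,0.102,0.022,0.001,1],[0.004,-0.011,-0.048,0.102,0.022,0.001,1],[0.004,-0.011,-0.048,0.102,0.022,0.001,1],[0,0,0,0,0,0,1],[0,0,0,0,0,0,1]]]'
python3 - <<'E'
from h import *
a=np.array([np.cos(-1.359),np.sin(-1.359),0]);g=np.array([.455,-.225,.025])+.058*a
d=np.cos(.5236)*np.array([0,0,-1])-np.sin(.5236)*a
for back in(.1,0):to(g-(.006+back)*d,frame(d,[-.978,-.21,0]))
t=grab_frame("top");save(t,"t3.png",(330,100,490,260),4)
E
```

```text
t: 3.68
eef_pos: [0.4784, -0.3319, 0.1197]
ee_rot: [2.621, -0.001, -2.927]
force: [0.7, 0.8, 1.4]
width: 0.0876
t 3.675 pos [ 0.4784 -0.3319  0.1197] q [-0.5232  0.566   0.0766 -0.3788 -1.4583  0.8527] F [0.6636 0.8075 1.4273] w 0.0875592099369801
dpos [-0.     -0.0016 -0.0029] rotvec [ 0.0033 -0.0002 -0.0026]
t 3.675 pos [ 0.4784 -0.3319  0.1197] q [-0.5232  0.566   0.0766 -0.3788 -1.4583  0.8527] F [0.6636 0.8075 1.4273] w 0.0875592099369801
dpos [-0.0105  0.0472 -0.0895] rotvec [ 0.0033 -0.0002 -0.0026]
```

View pics/t3.png

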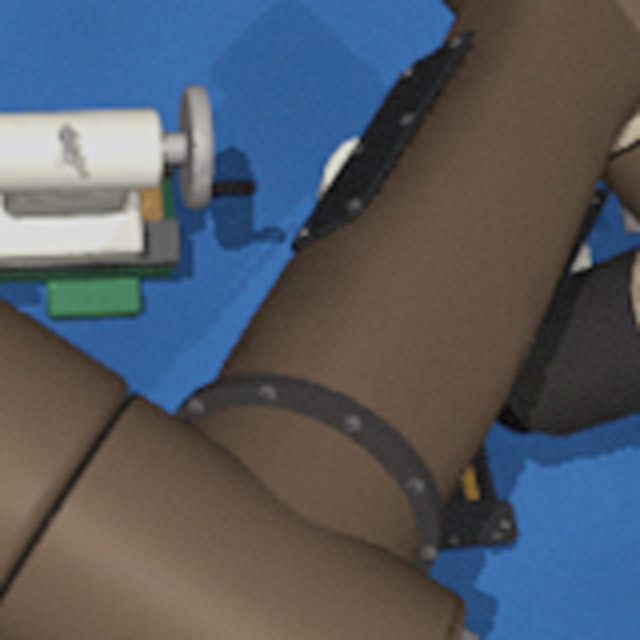

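The top view is blocked: the forearm crosses over the bottle, near the tin and can. I'll check the scene view.

Run:
```python
from h import *
s=grab_frame("scene");save(s,"s3.png",(120,0,440,400),1.5)
```

```text
(no output)
```

View pics/s3.png

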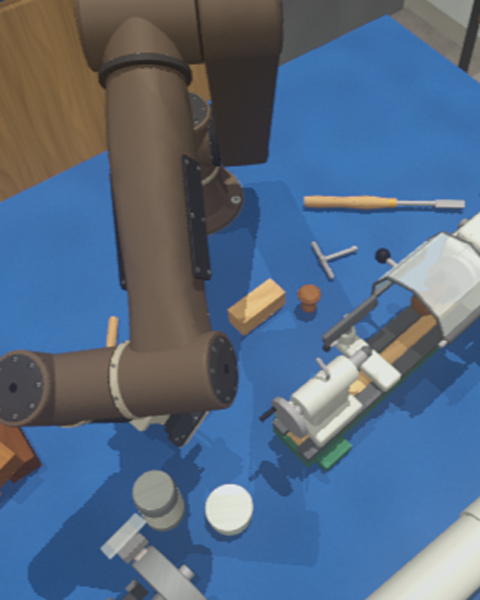

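```bash
python3 -m jog '[[[-0.0035,0.016,-0.03,0,0,0,1],[-0.0035,0.016,-0.03,0,0,0,1],[-0.002,0.009,-0.016,0,0,0,1],[-0.001,0.005,-0.010,0,0,0,1],[0,0,0,0,0,0,1],[0,0,0,0,0,0,1]]]' 15
python3 - <<'E'
from h import *
a=np.array([np.cos(-1.359),np.sin(-1.359),0]);g=np.array([.455,-.225,.025])+.058*a
d=np.cos(.5236)*np.array([0,0,-1])-np.sin(.5236)*a
to(g-(.006)*d,frame(d,[-.978,-.21,0]))
s=grab_frame("scene");save(s,"s4.png",(120,150,360,350),3)
E
```

```text
t: 4.53
eef_pos: [0.4689, -0.286, 0.0345]
ee_rot: [2.621, 0.001, -2.927]
force: [0.2, 0.8, 0.2]
width: 0.0874
t 4.525 pos [ 0.4689 -0.286   0.0345] q [-0.4749  0.6124 -0.0636 -0.4139 -1.2695  0.8894] F [0.2109 0.7602 0.2147] w 0.08740024238320301
dpos [-0.001   0.0014 -0.0043] rotvec [ 0.0031  0.0016 -0.0028]
```

View pics/s4.png

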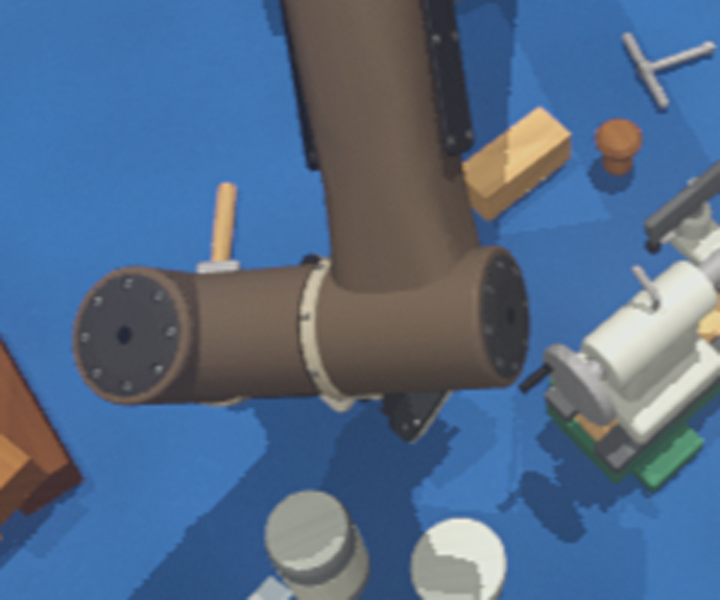

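```bash
python3 -m jog '[[[-0.001,0.001,-0.004,0,0,0,1],[0,0,0,0,0,0,0.5],[0,0,0,0,0,0,0.4],[0,0,0,0,0,0,0.4],[0,0,0,0,0,0,0.4],[0,0,0,0,0,0,0.4],[0,0,0,0,0,0,0.4],[0,0,0,0,0,0,0.4]]]' 20
```

```text
t: 5.58
eef_pos: [0.467, -0.2843, 0.0297]
ee_rot: [2.62, -0.001, -2.927]
force: [-1.2, -0.5, 0.4]
width: 0.0494
```

```bash
python3 -m jog '[[[0,0,0.02,0,0,0,0.3],[0,0,0.03,0,0,0,0.3],[0,0,0.03,0,0,0,0.3],[0,0,0.03,0,0,0,0.3],[0,0,0,-0.1537,-0.033,0,0.3],[0,0,0,-0.1537,-0.033,0,0.3],[0,0,0,-0.1537,-0.033,0,0.3],[0,0,0,-0.1537,-0.033,0,0.3],[0,0,0,0,0,0,0.3]]]'
python3 - <<'E'
from h import *
print(monitor.get_state()['q'],monitor.get_state()['force'])
s=grab_frame("scene");save(s,"s5.png",(80,100,400,350),2.4)
t=grab_frame("top");save(t,"t5.png",(280,100,520,300),3)
E
```

```text
t: 6.7
eef_pos: [0.4645, -0.2821, 0.1399]
ee_rot: [-3.033, -0.004, -2.925]
force: [-0.7, 0.6, -2.4]
width: 0.0493
[-0.1164  0.2097 -0.5422  0.1454 -0.7922  0.2325] [-0.7145  0.5729 -2.3829]
```

View pics/s5.png

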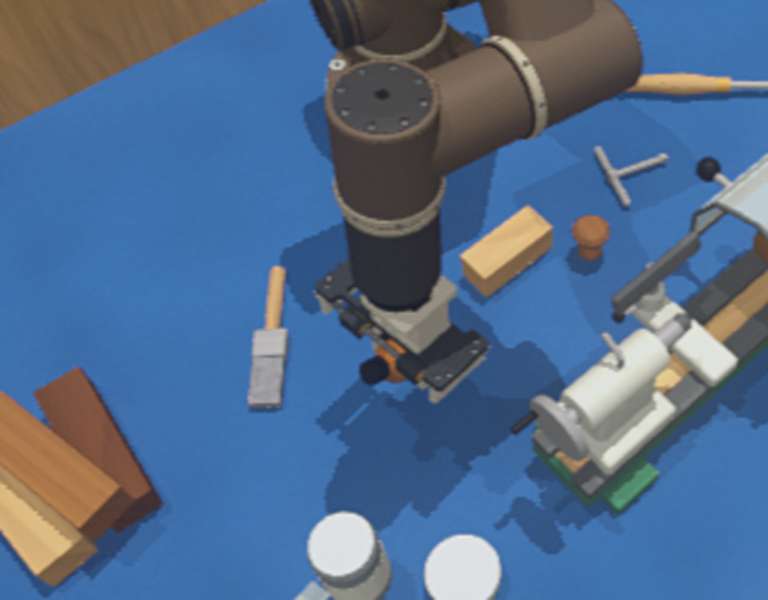

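View pics/t5.png

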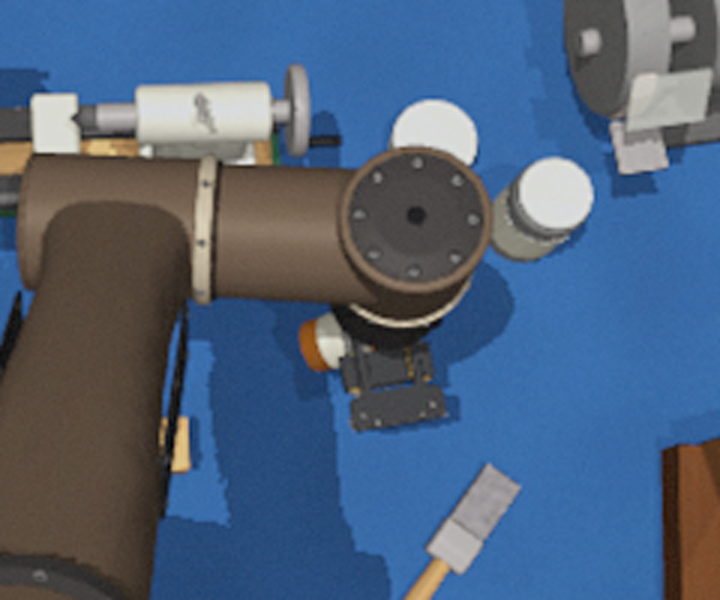

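```bash
python3 -m jog '[[[0,-0.01,0.01,-0.1537,-0.033,0,0.3],[0,-0.01,0.01,-0.1537,-0.033,0,0.3],[0,-0.01,0.01,-0.1537,-0.033,0,0.3],[0,0,0,0,0,0,0.3]]]'
python3 - <<'E'
from h import *
print(monitor.get_state()['q'],monitor.get_state()['force'])
s=grab_frame("scene");save(s,"s6.png",(80,100,400,350),2.4)
E
```

```text
t: 7.3
eef_pos: [0.4659, -0.3189, 0.1684]
ee_rot: [-2.63, -0.011, -2.939]
force: [-1.2, -1.2, -1.8]
width: 0.049
[-0.0884  0.1253 -0.9129  0.9609 -0.6136 -0.5326] [-1.2375 -1.2134 -1.7659]
```

View pics/s6.png

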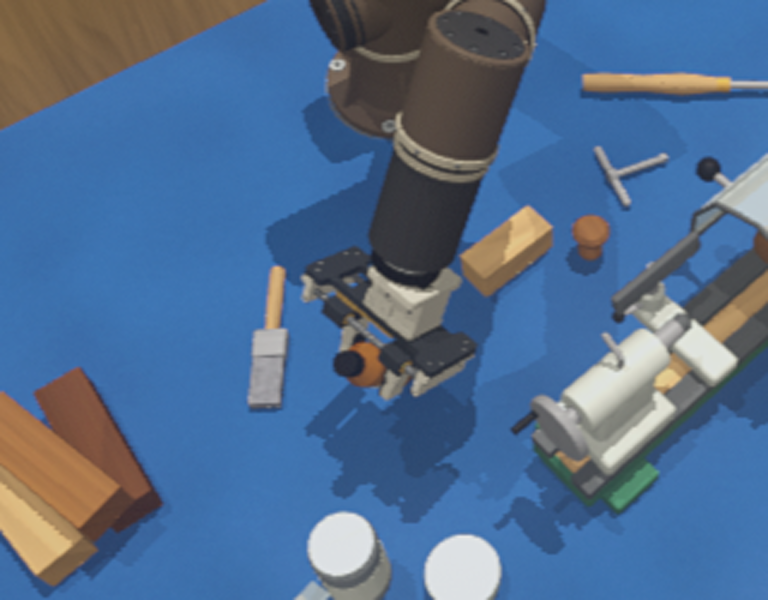

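Joint 3 is nearing its limit (-0.91 of -1.02). I'll fit a small kinematic model to the logged poses so I can choose a reachable standing spot.

```bash
cat > kin.py <<'E'
from h import *
from scipy.optimize import least_squares
D=[([1.60713,.359414,.0110733,-.000362,-1.224077,-.288105],[.16806,.65329,.25061],[-3.14146,-.00165,-1.82269]),
([-.1797,.0739,-.1125,-.0001,-1.3837,.385],[.4579,-.2781,.3598],[-3.141,.001,-2.936]),
([-.5232,.566,.0766,-.3788,-1.4583,.8527],[.4784,-.3319,.1197],[2.621,-.001,-2.927]),
([-.4749,.6124,-.0636,-.4139,-1.2695,.8894],[.4689,-.286,.0345],[2.621,.001,-2.927]),
([-.1164,.2097,-.5422,.1454,-.7922,.2325],[.4645,-.2821,.1399],[-3.033,-.004,-2.925]),
([-.0884,.1253,-.9129,.9609,-.6136,-.5326],[.4659,-.3189,.1684],[-2.63,-.011,-2.939])]
def fk(q,p,s4=1,s6=1):
    y=lambda a:Ro.from_rotvec([0,a,0]);x=lambda a:Ro.from_rotvec([a,0,0])
    h,L1,L2,e,c1,c2,l5,k,L3=p
    R=Ro.from_rotvec([0,0,q[0]]);P=R.apply([0,0,h]);
    R=R*y(q[1]);P=P+R.apply([0,0,L1]);R=R*y(-q[2]);P=P+R.apply([L2,c1,e])
    R=R*x(s4*q[3]);P=P+R.apply([0,c2,0]);R=R*y(-q[4]);P=P+R.apply([L3,0,k]);R=R*x(s6*q[5])
    return P,R
if __name__=="__main__":
  best=None
  for s4 in(1,-1):
   for s6 in(1,-1):
    Rs=[fk(q,np.zeros(9),s4,s6)[1].inv()*Ro.from_euler('xyz',o) for q,_,o in D]
    m=Rs[0];err=max((m.inv()*r).magnitude() for r in Rs)
    f=least_squares(lambda p:np.r_[np.concatenate([fk(q,p,s4,s6)[0]-np.array(P) for q,P,_ in D]),1e-4*p],[.2,.6,.5,0,-.1,-.1,0,0,.3])
    print(s4,s6,"roterr",err,"res",np.abs(f.fun[:18]).max(),f.x,m.as_matrix().round(2).tolist())
E
python3 kin.py
```

```text
1 1 roterr 2.2639330919094003 res 0.07001439702764878 [ 0.0074  0.2779  0.4856  0.0445 -0.386   0.2442  0.      0.009  -0.1505] [[-0.0, -0.0, 1.0], [0.55, 0.84, 0.0], [-0.84, 0.55, 0.0]]
1 -1 roterr 1.922597823684219 res 0.07001439702764878 [ 0.0074  0.2779  0.4856  0.0445 -0.386   0.2442  0.      0.009  -0.1505] [[-0.0, -0.0, 1.0], [0.0, 1.0, 0.0], [-1.0, 0.0, -0.0]]
-1 1 roterr 2.355332646052946 res 4.858443157057524e-05 [ 0.1989  0.6017  0.4635 -0.0001 -0.     -0.1918 -0.      0.0001  0.3532] [[0.0, -0.0, 1.0], [0.54, 0.84, 0.0], [-0.84, 0.54, 0.0]]
-1 -1 roterr 0.0006131145966486858 res 4.858443157057524e-05 [ 0.1989  0.6017  0.4635 -0.0001 -0.     -0.1918 -0.      0.0001  0.3532] [[0.0, -0.0, 1.0], [-0.0, 1.0, 0.0], [-1.0, -0.0, 0.0]]
```

The kinematic model fits to 0.05 mm. Now I'll look for a reachable place to stand the bottle.

```bash
cat >> kin.py <<'E'
P0=np.array([.1989,.6017,.4635,0,0,-.1918,0,0,.3532])
M=Ro.from_matrix([[0,0,1],[0,1,0],[-1,0,0]])
lo=np.array([-3.07,-1.43,-1.02,-3.03,-3.05,-3.03]);hi=np.array([3.07,2.12,1.25,1.67,0,3.03])
def fkt(q):
    P,R=fk(q,P0,-1,-1);return P,R*M
def pts(q):
    z=np.zeros(9);e=P0.copy();e[8]=0;w2=fk(q,e,-1,-1)[0];e[5]=0;w=fk(q,e,-1,-1)[0];e[2]=0;el=fk(q,e,-1,-1)[0];return el,w,w2
def ik(pos,R,q0):
    R=Ro.from_matrix(R)
    def f(q):
        P,C=fkt(q);return np.r_[(P-pos)*5,(R*C.inv()).as_rotvec()]
    r=least_squares(f,np.clip(q0,lo+1e-3,hi-1e-3),bounds=(lo,hi));return r.x,np.abs(r.fun).max()
E
cat > s.py <<'E'
from kin import *
q0=monitor.get_state()['q']
res=[]
for x in(.42,.467,.51):
 for y in(-.32,-.38,-.44,-.5):
  for psi in(-.8,-1.1,-1.36,-1.57,-1.8,-2.1):
   a=np.array([np.cos(psi),np.sin(psi),0]);d=.866*a-np.array([0,0,.5]);g=np.array([x,y,.06])
   q,e=ik(g-.006*d,frame(d,np.cross(a,[0,0,1])*-1 if False else [a[1],-a[0],0]),q0)
   if e<.01:
     mg=np.minimum(q-lo,hi-q).min();el,w,w2=pts(q)
     if mg>.05: print(x,y,psi,"mg",round(mg,2),q.round(2),"w",w.round(2),"w2",w2.round(2))
E
python3 s.py
```

```text
0.42 -0.32 -2.1 mg 0.22 [ 0.13  0.64 -0.8   0.86 -1.13 -1.46] w [0.42 0.05 0.22] w2 [ 0.58 -0.05  0.24]
0.42 -0.38 -2.1 mg 0.22 [-0.01  0.64 -0.8   1.   -1.11 -1.45] w [ 0.42 -0.01  0.22] w2 [ 0.58 -0.11  0.24]
0.42 -0.44 -2.1 mg 0.23 [-0.15  0.65 -0.79  1.13 -1.1  -1.44] w [ 0.42 -0.06  0.22] w2 [ 0.58 -0.17  0.24]
0.42 -0.5 -2.1 mg 0.26 [-0.28  0.67 -0.76  1.25 -1.09 -1.41] w [ 0.42 -0.12  0.21] w2 [ 0.58 -0.23  0.24]
0.467 -0.32 -1.8 mg 0.08 [ 0.08  0.6  -0.94  1.24 -1.06 -1.53] w [0.35 0.03 0.23] w2 [ 0.54 -0.02  0.24]
0.467 -0.32 -2.1 mg 0.33 [ 0.12  0.68 -0.69  0.84 -1.18 -1.4 ] w [0.47 0.06 0.21] w2 [ 0.62 -0.05  0.24]
0.467 -0.38 -1.8 mg 0.08 [-0.09  0.6  -0.94  1.41 -1.05 -1.53] w [ 0.35 -0.03  0.23] w2 [ 0.54 -0.08  0.24]
0.467 -0.38 -2.1 mg 0.33 [-0.    0.69 -0.69  0.96 -1.15 -1.39] w [ 0.47 -0.    0.21] w2 [ 0.62 -0.11  0.24]
0.467 -0.44 -1.8 mg 0.1 [-0.25  0.6  -0.92  1.56 -1.05 -1.52] w [ 0.35 -0.09  0.23] w2 [ 0.54 -0.14  0.24]
0.467 -0.44 -2.1 mg 0.34 [-0.13  0.69 -0.68  1.08 -1.13 -1.37] w [ 0.47 -0.06  0.21] w2 [ 0.62 -0.17  0.24]
0.467 -0.5 -2.1 mg 0.37 [-0.25  0.7
[... 216 characters left out ...]
58  0.83 -1.22 -1.35] w [0.52 0.06 0.2 ] w2 [ 0.67 -0.05  0.24]
0.51 -0.38 -1.8 mg 0.17 [-0.06  0.63 -0.85  1.35 -1.06 -1.47] w [ 0.4  -0.02  0.22] w2 [ 0.58 -0.08  0.24]
0.51 -0.38 -2.1 mg 0.43 [ 0.    0.73 -0.59  0.93 -1.19 -1.33] w [0.52 0.   0.2 ] w2 [ 0.67 -0.11  0.24]
0.51 -0.44 -1.8 mg 0.18 [-0.21  0.64 -0.83  1.49 -1.05 -1.45] w [ 0.4  -0.08  0.22] w2 [ 0.58 -0.14  0.24]
0.51 -0.44 -2.1 mg 0.44 [-0.11  0.73 -0.58  1.03 -1.17 -1.31] w [ 0.52 -0.06  0.2 ] w2 [ 0.67 -0.17  0.24]
0.51 -0.5 -1.8 mg 0.06 [-0.34  0.65 -0.79  1.61 -1.04 -1.43] w [ 0.4  -0.14  0.22] w2 [ 0.58 -0.2   0.24]
0.51 -0.5 -2.1 mg 0.47 [-0.22  0.75 -0.55  1.13 -1.15 -1.29] w [ 0.52 -0.12  0.19] w2 [ 0.67 -0.23  0.24]
```

```bash
cat > s2.py <<'E'
from kin import *
# obstacle boxes: xmin,xmax,ymin,ymax,zmax
B=dict(lathe=(.52,.82,-.27,.5,.22),can=(.57,.645,-.49,-.413,.13),tin=(.638,.722,-.4,-.316,.04),blank=(.335,.395,-.135,0,.05),pull=(.385,.435,.0,.053,.062),brush=(.2,.35,-.43,-.3,.03),boards=(.15,.4,-.8,-.55,.1),grinder=(.6,.95,-.85,-.48,.25),bench=(-2,2,-2,2,0))
def dist(p):
    out=9;w=None
    for n,(a,b,c,d,z) in B.items():
        v=np.array([max(a-p[0],0,p[0]-b),max(c-p[1],0,p[1]-d),max(p[2]-z,0)]);k=np.linalg.norm(v)
        if k<out:out=k;w=n
    return out,w
def clear(q):
    el,w,w2=pts(q);P,R=fkt(q);best=(9,None)
    for A,Bp,r in((el,w,.065),(w,w2,.065),(w2,P-R.apply([0,0,.12]),.06)):
        for s in np.linspace(0,1,9):
            k,n=dist(A+(Bp-A)*s)
            if k-r<best[0]:best=(k-r,n)
    for zz in(-.041,-.12):
        for sx in np.linspace(-.097,.097,7):
            for sy in(-.039,.039):
                k,n=dist(P+R.apply([sx,sy,zz]))
                if k<best[0]:best=(k,n)
    return best
if __name__=="__main__":
    q0=monitor.get_state()['q'];res=[]
    seeds=[q0,[-.5,.6,-.4,-1.6,-1.2,1],[-.5,.6,-.4,-2.6,-1.2,1],[-.5,.6,-.4,1,-1.2,-2]]
    for x in(.4,.45,.5,.55):
     for y in(-.2,-.28,-.36,-.44,-.52,-.6):
      if dist([x,y,.05])[0]<.05: continue
      for psi in np.arange(-3,3.1,.4):
       a=np.array([np.cos(psi),np.sin(psi),0]);d=.866*a-np.array([0,0,.5]);g=np.array([x,y,.06])
       for i,sd in enumerate(seeds):
        for fl in(1,-1):
         q,e=ik(g-.006*d,frame(d,np.array([a[1],-a[0],0])*fl),sd)
         if e<.005:
          mg=np.minimum(q-lo,hi-q).min();c=clear(q)
          res.append((min(mg/5,c[0]),x,y,psi,fl,i,mg,c,q.round(2)))
    res.sort(key=lambda r:-r[0]); seen=set()
    for r in res:
        k=r[1:4]
        if k in seen: continue
        seen.add(k);print(*r)
        if len(seen)>12:break
E
python3 s2.py
```

```text
0.04972570796250287 0.5 -0.44 -0.6000000000000005 -1 2 0.3270092764275213 (np.float64(0.04972570796250287), 'bench') [-1.21  0.52 -0.69 -2.35 -0.77  1.28]
0.042484802820306575 0.5 -0.36 0.1999999999999993 -1 2 0.6909708598295006 (np.float64(0.042484802820306575), 'brush') [-1.07  0.54 -0.33 -1.41 -0.99  0.74]
0.04061223184422784 0.4 -0.2 0.5999999999999992 1 2 0.5372093628374446 (np.float64(0.04061223184422784), 'brush') [-1.04  0.51 -0.48 -1.21 -1.18 -2.21]
0.03457320953632441 0.5 -0.44 -0.20000000000000062 -1 2 0.6129509064294534 (np.float64(0.03457320953632441), 'boards') [-1.15  0.51 -0.41 -1.7  -0.79  0.8 ]
0.03353109054290371 0.45 -0.28 0.5999999999999992 1 3 0.6920454803740768 (np.float64(0.03353109054290371), 'brush') [-1.02  0.57 -0.3  -1.18 -1.21 -2.34]
0.03353109042944223 0.45 -0.44 -0.6000000000000005 1 2 0.29712238379203826 (np.float64(0.03353109042944223), 'brush') [-1.31  0.5  -0.72 -2.24 -0.8  -1.88]
0.033360377191802 0.4 -0.2 0.9999999999999991 1 2 0.7293470642413304 (np.float64(0.033360377191802), 'brush') [-0.9   0.59 -0.29 -0.99 -1.36 -2.23]
0.03300132004356185 0.
[... 214 characters left out ...]
oat64(0.033001320043561794), 'brush') [-1.16  0.53 -0.37 -1.38 -1.04  0.79]
0.032728736427155236 0.5 -0.36 0.5999999999999992 1 2 0.5713535669397918 (np.float64(0.032728736427155236), 'can') [-1.01  0.64 -0.1  -1.15 -1.25 -2.46]
0.03213852051966382 0.45 -0.36 -0.20000000000000062 -1 0 0.41919920648480713 (np.float64(0.03213852051966382), 'brush') [-1.23  0.47 -0.6  -1.77 -0.86  0.99]
0.029344832370695427 0.45 -0.28 -0.20000000000000062 -1 3 0.2564575070025691 (np.float64(0.029344832370695427), 'brush') [-1.22  0.46 -0.76 -1.9  -0.9   1.19]
0.028015079682861654 0.4 -0.2 1.3999999999999986 -1 3 0.8956783296936727 (np.float64(0.028015079682861654), 'lathe') [-0.75  0.67 -0.12 -0.81 -1.54  0.95]
```

```bash
cat > s3.py <<'E'
from s2 import *
st=monitor.get_state();C=Ro.from_euler('xyz',st['ee_rot']);p=st['eef_pos'].copy();q=st['q']
n=np.array([.978,.21,0]);
def go(pt,Rv,N,name):
    global C,p,q
    p0=p.copy()
    for i in range(N):
        p=p0+(np.array(pt)-p0)*(i+1)/N;C=Ro.from_rotvec(np.array(Rv)/N)*C
        qn,e=ik(p,C.as_matrix(),q);dq=np.abs(qn-q).max();q=qn
        print(name,i,q.round(2),"e%.3f dq%.2f"%(e,dq),clear(q),np.minimum(q-lo,hi-q).min().round(2))
go([.45,-.30,.20],n*.60,4,"untilt")
go([.45,-.30,.20],[0,0,1.96],12,"yaw")
psi=.6;a=np.array([np.cos(psi),np.sin(psi),0]);d=.866*a-np.array([0,0,.5]);Rt=Ro.from_matrix(frame(d,[a[1],-a[0],0]))
rv=(Rt*C.inv()).as_rotvec();print("rv",rv)
go([.45,-.30,.20],rv,8,"tilt")
go(np.array([.45,-.30,.06])-.006*d,[0,0,0],5,"down")
E
python3 s3.py
```

```text
untilt 0 [-0.07  0.13 -0.75  0.57 -0.69 -0.17] e0.000 dq0.39 (np.float64(0.0), 'lathe') 0.27
untilt 1 [-0.11  0.15 -0.57  0.28 -0.82  0.13] e0.000 dq0.30 (np.float64(0.0), 'lathe') 0.45
untilt 2 [-0.19  0.18 -0.41  0.07 -0.97  0.36] e0.000 dq0.23 (np.float64(0.009238165494912687), 'lathe') 0.61
untilt 3 [-0.28  0.22 -0.27 -0.08 -1.13  0.52] e0.000 dq0.16 (np.float64(0.022889062007318633), 'lathe') 0.75
yaw 0 [-0.27  0.23 -0.27 -0.07 -1.14  0.67] e0.000 dq0.15 (np.float64(0.022889062003649818), 'lathe') 0.75
yaw 1 [-0.26  0.23 -0.27 -0.06 -1.15  0.82] e0.000 dq0.15 (np.float64(0.023153656736259565), 'lathe') 0.75
yaw 2 [-0.25  0.23 -0.27 -0.04 -1.15  0.97] e0.000 dq0.15 (np.float64(0.015794283390224068), 'lathe') 0.75
yaw 3 [-0.24  0.23 -0.28 -0.03 -1.15  1.12] e0.000 dq0.15 (np.float64(0.015794283390225067), 'lathe') 0.74
yaw 4 [-0.23  0.23 -0.29 -0.01 -1.14  1.27] e0.000 dq0.15 (np.float64(0.015794283390226344), 'lathe') 0.73
yaw 5 [-0.22  0.23 -0.3   0.   -1.14  1.41] e0.000 dq0.15 (np.float64(0.015794283390230562), 'lathe') 0.72
yaw 6 [-0.22  0.23 -0.31  0.02 -1.13  1.56] e0.000 d
[... 1297 characters left out ...]
.03] e0.249 dq0.07 (np.float64(0.0775753486871308), 'lathe') 0.0
tilt 7 [-0.75  0.18 -0.23 -0.82 -1.11  3.03] e0.350 dq0.07 (np.float64(0.08175539661213674), 'lathe') 0.0
down 0 [-0.73  0.21 -0.25 -0.81 -1.06  3.03] e0.378 dq0.05 (np.float64(0.06593173488018067), 'lathe') 0.0
down 1 [-0.71  0.23 -0.27 -0.8  -1.01  3.03] e0.407 dq0.05 (np.float64(0.0583789318929358), 'lathe') 0.0
down 2 [-0.7   0.27 -0.29 -0.79 -0.96  3.03] e0.435 dq0.05 (np.float64(0.056981566654703976), 'lathe') 0.0
down 3 [-0.68  0.3  -0.31 -0.78 -0.92  3.03] e0.464 dq0.05 (np.float64(0.05567323617119259), 'lathe') 0.0
down 4 [-0.66  0.34 -0.32 -0.77 -0.87  3.03] e0.493 dq0.04 (np.float64(0.05445830623535916), 'lathe') 0.0
```

```bash
cat > s4.py <<'E'
from s2 import *
st=monitor.get_state();q=st['q']
psi=.6;a=np.array([np.cos(psi),np.sin(psi),0]);d=.866*a-np.array([0,0,.5]);Rt=frame(d,[a[1],-a[0],0])
qf,e=ik(np.array([.45,-.30,.17])-.006*d,Rt,[-1.02,.57,-.3,-1.18,-1.21,-2.34]);print(qf,e)
qm=np.array([-.28,.22,-.27,-.08,-1.13,.52])
path=[q+(qm-q)*i/5 for i in range(1,6)]+[qm+(qf-qm)*i/22 for i in range(1,23)]
P,R=fkt(q)
for i,x in enumerate(path):
    P2,R2=fkt(x);dp=(P2-P).round(3);rv=(R2*R.inv()).as_rotvec().round(3)
    P=P+dp;R=Ro.from_rotvec(rv)*R
    print(str([*dp.tolist(),*rv.tolist(),.3]).replace(' ','')+",", P.round(3),"%.3f"%np.linalg.norm(rv),round(clear(x)[0],3),clear(x)[1])
E
python3 s4.py
```

```text
[-1.0172  0.3847 -0.2283 -1.1076 -1.3131 -2.5772] 3.840792961451456e-10
[-0.015,-0.039,0.018,0.035,0.052,-0.068,0.3], [ 0.451 -0.358  0.186] 0.092 0.022 lathe
[-0.016,-0.016,0.008,0.086,0.049,-0.046,0.3], [ 0.435 -0.374  0.194] 0.109 0.043 lathe
[-0.01,0.007,0.002,0.129,0.029,-0.014,0.3], [ 0.425 -0.367  0.196] 0.133 0.04 lathe
[0.005,0.026,0.0,0.162,-0.006,0.024,0.3], [ 0.43  -0.341  0.196] 0.164 0.017 lathe
[0.021,0.039,0.006,0.179,-0.049,0.062,0.3], [ 0.451 -0.302  0.202] 0.196 0.026 lathe
[-0.011,0.002,-0.009,0.04,0.016,-0.194,0.3], [ 0.44  -0.3    0.193] 0.199 0.017 lathe
[-0.009,0.003,-0.009,0.041,0.02,-0.194,0.3], [ 0.431 -0.297  0.184] 0.199 0.016 lathe
[-0.009,0.003,-0.008,0.043,0.026,-0.193,0.3], [ 0.422 -0.294  0.176] 0.199 0.032 lathe
[-0.007,0.003,-0.007,0.045,0.029,-0.192,0.3], [ 0.415 -0.291  0.169] 0.199 0.046 lathe
[-0.006,0.004,-0.006,0.047,0.034,-0.189,0.3], [ 0.409 -0.287  0.163] 0.198 0.061 lathe
[-0.005,0.004,-0.006,0.051,0.038,-0.188,0.3], [ 0.404 -0.283  0.157] 0.198 0.075 lathe
[-0.004,0.004,-0.005,0.053,0.042,-0.185,0.3], [ 0.4   -0.279  0.152] 0.197 0.084 l
[... 580 characters left out ...]
0.193 0.04 lathe
[0.004,-0.001,0.002,0.091,0.056,-0.16,0.3], [ 0.408 -0.264  0.143] 0.192 0.044 lathe
[0.004,-0.002,0.002,0.097,0.055,-0.155,0.3], [ 0.412 -0.266  0.145] 0.191 0.057 lathe
[0.005,-0.003,0.003,0.103,0.054,-0.151,0.3], [ 0.417 -0.269  0.148] 0.191 0.054 lathe
[0.006,-0.004,0.003,0.107,0.053,-0.147,0.3], [ 0.423 -0.273  0.151] 0.189 0.053 lathe
[0.006,-0.005,0.005,0.114,0.05,-0.142,0.3], [ 0.429 -0.278  0.156] 0.189 0.064 lathe
[0.005,-0.007,0.005,0.118,0.047,-0.137,0.3], [ 0.434 -0.285  0.161] 0.187 0.078 lathe
[0.006,-0.008,0.005,0.124,0.044,-0.132,0.3], [ 0.44  -0.293  0.166] 0.186 0.089 lathe
[0.006,-0.01,0.007,0.128,0.04,-0.127,0.3], [ 0.446 -0.303  0.173] 0.185 0.097 lathe
```

```bash
sed -i 's/^path=.*/path=[q+(qf-q)*i\/20 for i in range(1,21)]/' s4.py; python3 s4.py
```

```text
[-1.0172  0.3847 -0.2283 -1.1076 -1.3131 -2.5772] 3.840792961451456e-10
[-0.029,-0.029,-0.004,0.035,-0.051,-0.239,0.3], [ 0.437 -0.348  0.164] 0.247 0.029 lathe
[-0.032,-0.023,-0.007,0.033,-0.048,-0.238,0.3], [ 0.405 -0.371  0.157] 0.245 0.058 lathe
[-0.032,-0.016,-0.007,0.031,-0.044,-0.238,0.3], [ 0.373 -0.387  0.15 ] 0.244 0.098 lathe
[-0.031,-0.009,-0.009,0.031,-0.04,-0.237,0.3], [ 0.342 -0.396  0.141] 0.242 0.124 lathe
[-0.028,-0.003,-0.01,0.031,-0.034,-0.236,0.3], [ 0.314 -0.399  0.131] 0.240 0.112 boards
[-0.026,0.003,-0.01,0.032,-0.03,-0.235,0.3], [ 0.288 -0.396  0.121] 0.239 0.1 boards
[-0.021,0.008,-0.01,0.035,-0.024,-0.232,0.3], [ 0.267 -0.388  0.111] 0.236 0.088 boards
[-0.017,0.012,-0.009,0.039,-0.019,-0.23,0.3], [ 0.25  -0.376  0.102] 0.234 0.082 boards
[-0.01,0.016,-0.009,0.044,-0.015,-0.226,0.3], [ 0.24  -0.36   0.093] 0.231 0.086 boards
[-0.005,0.017,-0.007,0.05,-0.01,-0.222,0.3], [ 0.235 -0.343  0.086] 0.228 0.084 brush
[0.002,0.017,-0.005,0.057,-0.008,-0.218,0.3], [ 0.237 -0.326  0.081] 0.225 0.071 brush
[0.008,0.018,-0.003,0.064,-0.005,-0.212,0.3], [ 0.245 -0.308  0.078] 0.222 0.063 brush
[0.013,0.015,-0.0,0.072,-0.005,-0.206,0.3], [ 0.258 -0.293  0.078] 0.218 0.058 brush
[0.019,0.013,0.002,0.081,-0.005,-0.199,0.3], [ 0.277 -0.28   0.08 ] 0.215 0.053 brush
[0.023,0.009,0.006,0.089,-0.007,-0.19,0.3], [ 0.3   -0.271  0.086] 0.210 0.051 brush
[0.027,0.004,0.01,0.097,-0.011,-0.181,0.3], [ 0.327 -0.267  0.096] 0.206 0.057 brush
[0.029,-0.0,0.013,0.105,-0.014,-0.172,0.3], [ 0.356 -0.267  0.109] 0.202 0.073 brush
[0.03,-0.006,0.018,0.111,-0.021,-0.161,0.3], [ 0.386 -0.273  0.127] 0.197 0.089 brush
[0.031,-0.012,0.021,0.117,-0.027,-0.149,0.3], [ 0.417 -0.285  0.148] 0.191 0.097 lathe
[0.029,-0.018,0.025,0.12,-0.036,-0.138,0.3], [ 0.446 -0.303  0.173] 0.186 0.097 lathe
```

```bash
sed -i 's/^path=.*/path=[q+(qm-q)*i\/6 for i in range(1,7)]+[qm+(qf-qm)*i\/24 for i in range(1,25)]/' s4.py; python3 s4.py | cut -d' ' -f1
```

```text
[-1.0172
[-0.012,-0.034,0.016,0.026,0.043,-0.058,0.3],
[-0.014,-0.018,0.009,0.061,0.043,-0.044,0.3],
[-0.011,-0.002,0.003,0.094,0.032,-0.023,0.3],
[-0.004,0.013,-0.0,0.12,0.014,0.001,0.3],
[0.007,0.025,0.001,0.14,-0.013,0.027,0.3],
[0.019,0.033,0.005,0.15,-0.045,0.055,0.3],
[-0.01,0.002,-0.008,0.037,0.015,-0.179,0.3],
[-0.009,0.002,-0.008,0.038,0.018,-0.178,0.3],
[-0.008,0.003,-0.008,0.039,0.023,-0.177,0.3],
[-0.007,0.003,-0.007,0.04,0.026,-0.175,0.3],
[-0.006,0.003,-0.006,0.042,0.029,-0.175,0.3],
[-0.005,0.004,-0.005,0.045,0.034,-0.173,0.3],
[-0.004,0.003,-0.005,0.047,0.036,-0.171,0.3],
[-0.003,0.004,-0.004,0.051,0.039,-0.169,0.3],
[-0.002,0.003,-0.004,0.053,0.042,-0.167,0.3],
[-0.001,0.004,-0.002,0.057,0.045,-0.165,0.3],
[-0.0,0.002,-0.002,0.061,0.046,-0.162,0.3],
[0.0,0.003,-0.002,0.065,0.049,-0.16,0.3],
[0.002,0.001,-0.001,0.068,0.049,-0.157,0.3],
[0.002,0.001,0.0,0.074,0.051,-0.154,0.3],
[0.003,0.001,0.001,0.077,0.051,-0.15,0.3],
[0.003,-0.0,0.001,0.082,0.051,-0.148,0.3],
[0.004,-0.002,0.002,0.087,0.051,-0.143,0.3],
[0.005,-0.002,0.002,0.092,0.05,-0.141,0.3],
[0.005,-0.003,0.003,0.096,0.049,-0.136,0.3],
[0.005,-0.004,0.004,0.101,0.047,-0.133,0.3],
[0.005,-0.006,0.004,0.105,0.046,-0.129,0.3],
[0.005,-0.006,0.005,0.109,0.042,-0.125,0.3],
[0.006,-0.008,0.005,0.115,0.04,-0.12,0.3],
[0.005,-0.009,0.006,0.118,0.037,-0.117,0.3],
```

```bash
python3 -m jog '[[[-0.012,-0.034,0.016,0.026,0.043,-0.058,0.3],[-0.014,-0.018,0.009,0.061,0.043,-0.044,0.3],[-0.011,-0.002,0.003,0.094,0.032,-0.023,0.3],[-0.004,0.013,0,0.12,0.014,0.001,0.3],[0.007,0.025,0.001,0.14,-0.013,0.027,0.3],[0.019,0.033,0.005,0.15,-0.045,0.055,0.3],[-0.01,0.002,-0.008,0.037,0.015,-0.179,0.3],[-0.009,0.002,-0.008,0.038,0.018,-0.178,0.3],[-0.008,0.003,-0.008,0.039,0.023,-0.177,0.3],[-0.007,0.003,-0.007,0.04,0.026,-0.175,0.3],[-0.006,0.003,-0.006,0.042,0.029,-0.175,0.3],[-0.005,0.004,-0.005,0.045,0.034,-0.173,0.3],[-0.004,0.003,-0.005,0.047,0.036,-0.171,0.3],[-0.003,0.004,-0.004,0.051,0.039,-0.169,0.3],[-0.002,0.003,-0.004,0.053,0.042,-0.167,0.3],[0,0,0,0,0,0,0.3]]]'
sed -i 's/^path=.*/path=[q+(qf-q)*i\/17 for i in range(1,18)]/' s4.py; python3 s4.py
python3 - <<'E'
from h import *
print(monitor.get_state()['q'])
s=grab_frame("scene");save(s,"s7.png",(80,100,400,350),2.4)
E
```

```text
t: 9.35
eef_pos: [0.399, -0.2737, 0.1467]
ee_rot: [2.925, -0.398, 1.783]
force: [-0.3, 0.3, -1.9]
width: 0.0493
[-1.0172  0.3847 -0.2283 -1.1076 -1.3131 -2.5772] 3.840792961451456e-10
[-0.001,0.003,-0.002,0.051,0.04,-0.146,0.3], [ 0.398 -0.271  0.145] 0.160 0.092 lathe
[-0.001,0.002,-0.002,0.053,0.041,-0.143,0.3], [ 0.397 -0.269  0.143] 0.158 0.083 lathe
[0.001,0.002,-0.002,0.056,0.042,-0.142,0.3], [ 0.398 -0.267  0.141] 0.158 0.072 lathe
[0.0,0.002,-0.0,0.06,0.044,-0.139,0.3], [ 0.398 -0.265  0.141] 0.158 0.061 lathe
[0.002,0.001,-0.001,0.063,0.045,-0.137,0.3], [ 0.4   -0.264  0.14 ] 0.157 0.052 lathe
[0.002,0.001,0.0,0.066,0.045,-0.135,0.3], [ 0.402 -0.263  0.14 ] 0.157 0.044 lathe
[0.002,-0.0,0.001,0.07,0.045,-0.132,0.3], [ 0.404 -0.263  0.141] 0.156 0.039 lathe
[0.003,-0.001,0.001,0.074,0.046,-0.129,0.3], [ 0.407 -0.264  0.142] 0.156 0.04 lathe
[0.004,-0.001,0.002,0.077,0.045,-0.127,0.3], [ 0.411 -0.265  0.144] 0.155 0.049 lathe
[0.004,-0.002,0.002,0.08,0.045,-0.124,0.3], [ 0.415 -0.267  0.146] 0.154 0.059 lathe
[0.004,-0.003,0.003,0.084,0.043,-0.122,0.3], [ 0.419 -0.27   0.149] 0.154 0.052 lathe
[0.004,-0.003,0.003,0.088,0.043,-0.118,0.3], [ 0.423 -0.273  0.152] 0.153 0.052 lathe
[0.005,-0.004,0.003,0.091,0.041,-0.115,0.3], [ 0.428 -0.277  0.155] 0.152 0.06 lathe
[0.004,-0.006,0.004,0.095,0.039,-0.112,0.3], [ 0.432 -0.283  0.159] 0.152 0.073 lathe
[0.005,-0.006,0.004,0.098,0.038,-0.109,0.3], [ 0.437 -0.289  0.163] 0.151 0.082 lathe
[0.004,-0.007,0.005,0.102,0.034,-0.106,0.3], [ 0.441 -0.296  0.168] 0.151 0.091 lathe
[0.005,-0.007,0.005,0.104,0.033,-0.102,0.3], [ 0.446 -0.303  0.173] 0.149 0.097 lathe
[-0.5556  0.2829 -0.2544 -0.4706 -1.1947 -0.6356]
```

View pics/s7.png

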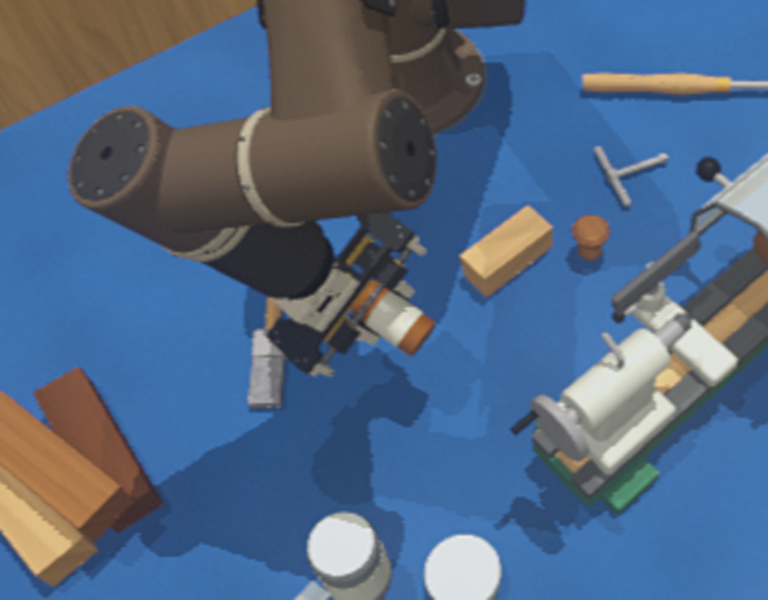

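The bottle is well held, and the wrist is clear of the lathe and the brush. I'll continue the reorientation.

```bash
python3 -m jog '[[[-0.001,0.003,-0.002,0.051,0.04,-0.146,0.3],[-0.001,0.002,-0.002,0.053,0.041,-0.143,0.3],[0.001,0.002,-0.002,0.056,0.042,-0.142,0.3],[0,0.002,0,0.06,0.044,-0.139,0.3],[0.002,0.001,-0.001,0.063,0.045,-0.137,0.3],[0.002,0.001,0,0.066,0.045,-0.135,0.3],[0.002,0,0.001,0.07,0.045,-0.132,0.3],[0.003,-0.001,0.001,0.074,0.046,-0.129,0.3],[0.004,-0.001,0.002,0.077,0.045,-0.127,0.3],[0.004,-0.002,0.002,0.08,0.045,-0.124,0.3],[0.004,-0.003,0.003,0.084,0.043,-0.122,0.3],[0.004,-0.003,0.003,0.088,0.043,-0.118,0.3],[0.005,-0.004,0.003,0.091,0.041,-0.115,0.3],[0.004,-0.006,0.004,0.095,0.039,-0.112,0.3],[0.005,-0.006,0.004,0.098,0.038,-0.109,0.3],[0.004,-0.007,0.005,0.102,0.034,-0.106,0.3],[0.005,-0.007,0.005,0.104,0.033,-0.102,0.3],[0,0,0,0,0,0,0.3],[0,0,0,0,0,0,0.3]]]'
python3 - <<'E'
from h import *
psi=.6;a=np.array([np.cos(psi),np.sin(psi),0]);d=.866*a-np.array([0,0,.5]);Rt=frame(d,[a[1],-a[0],0])
to(np.array([.45,-.30,.06])-.006*d,Rt)
s=grab_frame("scene");save(s,"s8.png",(160,170,340,320),4)
t=grab_frame("top");save(t,"t8.png",(330,130,490,280),4)
E
```

```text
t: 11.78
eef_pos: [0.4443, -0.3027, 0.1727]
ee_rot: [-2.09, -0.003, -0.966]
force: [-0.1, 0.1, -1.9]
width: 0.0491
t 11.775 pos [ 0.4443 -0.3027  0.1727] q [-1.021   0.3875 -0.2284 -1.1091 -1.3193 -2.5676] F [-0.1398  0.0879 -1.8886] w 0.04913680676234652
dpos [ 0.0014 -0.0002 -0.1097] rotvec [-0.0002  0.0056 -0.0046]
```

View pics/s8.png

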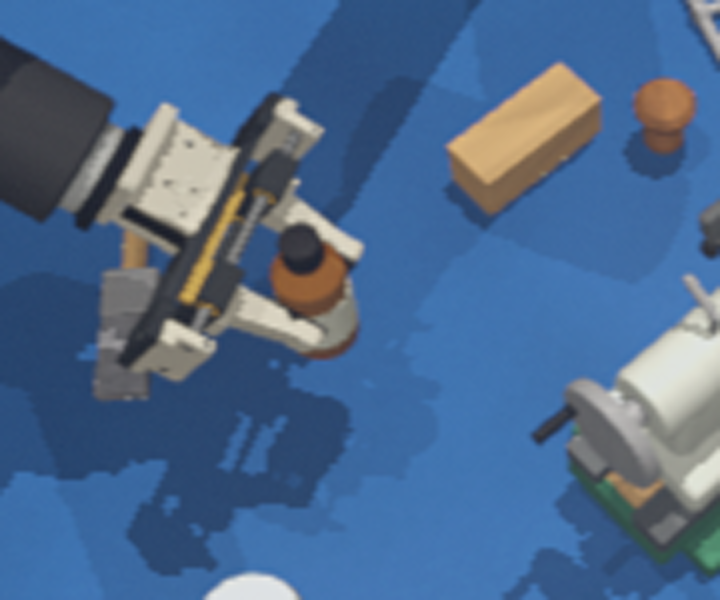

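View pics/t8.png

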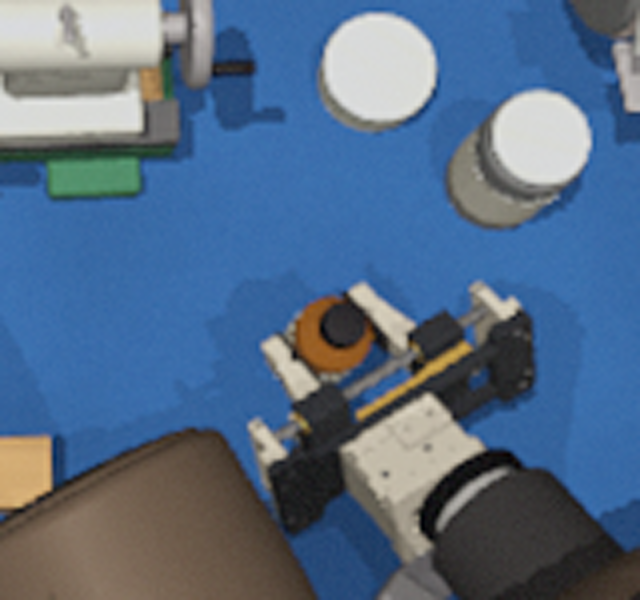

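```bash
python3 - <<'E'
from h import *
t=grab_frame("top");s=grab_frame("scene")
def c(f,box):
    x0,y0,x1,y1=box;m=(f["pixels"][y0:y1,x0:x1].max(2)<58).astype(np.uint8)
    k,l,st,ce=cv2.connectedComponentsWithStats(m);i=1+np.argmax(st[1:,4]);print(st[i]);return ce[i]+[x0,y0]
pt=c(t,(408,203,424,219));ps=c(s,(226,222,245,241));print(pt,ps)
P,e=tri(t,pt,s,ps);print("cap centre",P,e)
st=monitor.get_state();R=Ro.from_euler('xyz',st['ee_rot']).as_matrix();print("grasp",st['eef_pos']+R[:,2]*.006)
E
python3 -m jog '[[[0.001,0,-0.03,0,0.003,-0.002,0.3],[0,0,-0.03,0,0.003,-0.003,0.3],[0,0,-0.025,0,0,0,0.3],[0,0,-0.012,0,0,0,0.3],[0,0,0,0,0,0,0.3],[0,0,0,0,0,0,0.3]]]'
```

```text
[  2   0  12  14 103]
[ 5 10 10  6 34]
[415.2524 210.5728] [235.9706 234.9706]
cap centre [ 0.4516 -0.3011  0.2099] 0.0019346462119852904
grasp [ 0.4484 -0.2993  0.1697]
t: 12.72
eef_pos: [0.4452, -0.3028, 0.0764]
ee_rot: [-2.094, 0.004, -0.974]
force: [0.4, -0.3, -1.0]
width: 0.0489
```

```bash
python3 -m jog '[[[0,0,-0.005,0,0,0,0.3],[0,0,-0.004,0,0,0,0.3],[0,0,0,0,0,0,0.3],[0,0,0,0,0,0,0.3]]]'; python3 -m jog '[[[0,0,-0.003,0,0,0,0.3],[0,0,0,0,0,0,0.3]]]';python3 -m jog '[[[0,0,-0.002,0,0,0,0.3],[0,0,0,0,0,0,0.3]]]'
```

```text
t: 13.22
eef_pos: [0.4449, -0.3025, 0.0665]
ee_rot: [-2.094, 0.006, -0.975]
force: [-0.1, 0.3, -1.6]
width: 0.0494
t: 13.48
eef_pos: [0.4454, -0.3029, 0.0646]
ee_rot: [-2.093, 0.004, -0.974]
force: [-1.5, -1.9, 6.0]
width: 0.0493
t: 13.72
eef_pos: [0.4456, -0.3031, 0.0644]
ee_rot: [-2.09, 0.002, -0.973]
force: [-4.6, -3.3, 16.8]
width: 0.049
```

```bash
python3 -m jog '[[[0,0,0.003,0,0,0,0.3],[0,0,0,0,0,0,0.3]]]'
python3 - <<'E'
from h import *
s=grab_frame("scene");save(s,"s9.png",(160,170,340,320),4)
t=grab_frame("top");save(t,"t9.png",(370,170,460,250),8)
E
```

```text
t: 13.98
eef_pos: [0.4449, -0.3026, 0.0646]
ee_rot: [-2.094, 0.005, -0.975]
force: [-1.4, -2.2, 3.1]
width: 0.0492
```

View pics/s9.png

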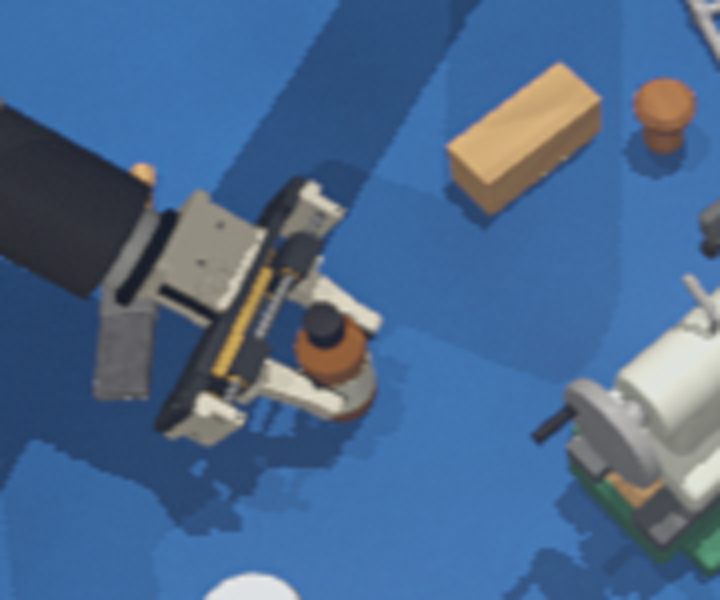

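View pics/t9.png

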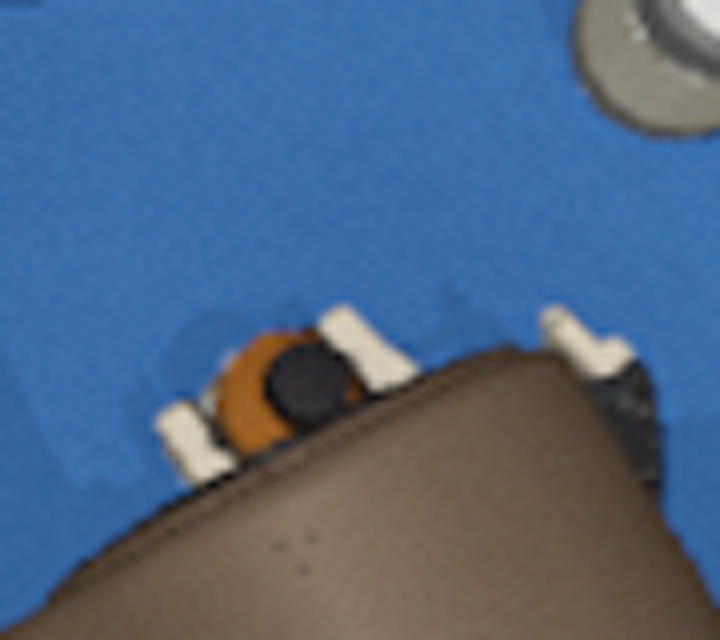

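```bash
python3 -m jog '[[[0,0,0,0,0,0,0.58],[0,0,0,0,0,0,0.65],[0,0,0,0,0,0,0.8],[0,0,0,0,0,0,1],[0,0,0,0,0,0,1],[0,0,0,0,0,0,1]]]'; python3 -m jog '[[[-0.007,-0.005,0.005,0,0,0,1],[-0.014,-0.01,0.01,0,0,0,1],[-0.021,-0.015,0.017,0,0,0,1],[-0.021,-0.015,0.02,0,0,0,1],[-0.01,-0.01,0.03,0,0,0,1],[0,0,0.04,0,0,0,1],[0,0,0,0,0,0,1]]]'
python3 - <<'E'
from h import *
print(monitor.get_state()['q'])
s=grab_frame("scene");save(s,"s10.png",(160,170,340,320),4)
t=grab_frame("top");save(t,"t10.png",(330,130,490,280),4)
E
```

```text
t: 14.82
eef_pos: [0.4448, -0.3025, 0.0645]
ee_rot: [-2.094, 0.006, -0.975]
force: [0.3, -0.5, -0.6]
width: 0.0866
t: 15.7
eef_pos: [0.3711, -0.3595, 0.1901]
ee_rot: [-2.096, -0.001, -0.975]
force: [0.3, 0.3, -0.9]
width: 0.0875
[-1.1685  0.3942 -0.1713 -1.0281 -1.4413 -2.5587]
```

View pics/s10.png

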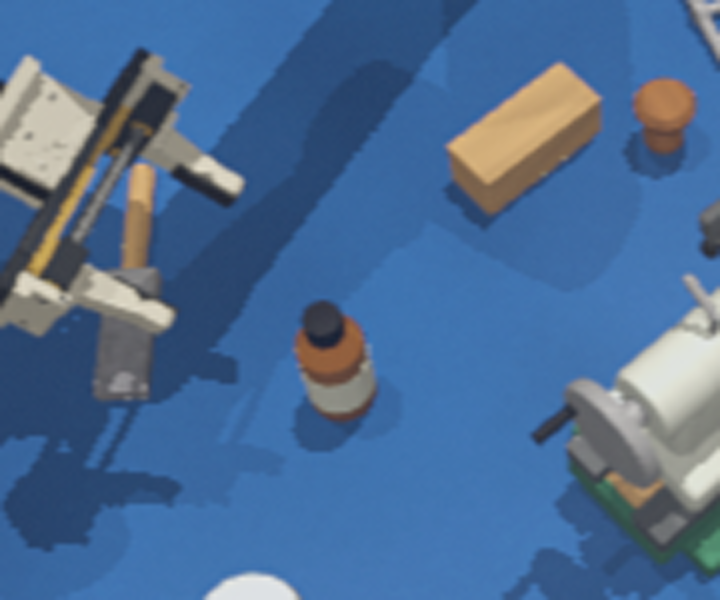

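View pics/t10.png

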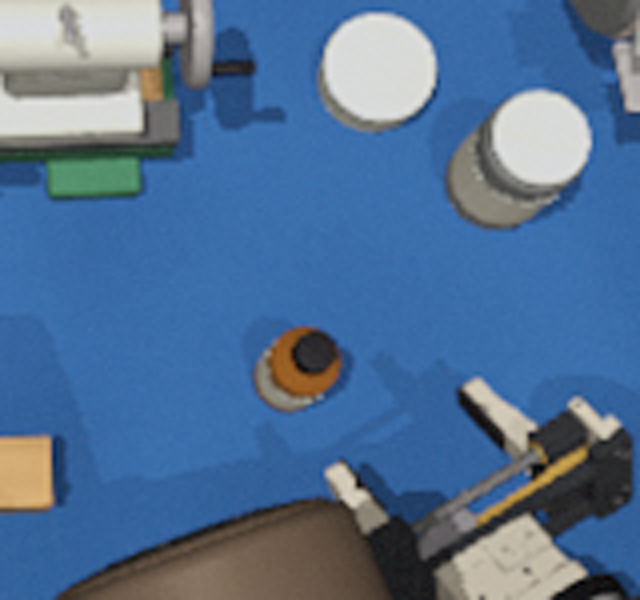

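The bottle stands alone with the fingers clear. Next I'll plan the guard grasp and its arc.

```bash
cat > g.py <<'E'
from kin import *
b=.089;xl=np.array([np.cos(b),np.sin(b),0]);yl=np.array([-np.sin(b),np.cos(b),0]);zz=np.array([0,0,1.])
K=np.array([.489,.158,.162]);H=K+.223*xl+.032*zz
def knob(th):
    ph=np.arctan2(-.032,.223)+th;return H-.225*np.cos(ph)*xl+.225*np.sin(ph)*zz
def pose(th,tau,fl,back=0):
    d=np.sin(tau)*xl-np.cos(tau)*zz;return knob(th)-(.006+back)*d,frame(d,yl*fl)
if __name__=="__main__":
  print("H",H)
  q0=monitor.get_state()['q']
  for fl in(1,-1):
   for tau0,tau1 in((.6,0.0),(.5,.1),(.6,.3),(.4,.4)):
    for sd in([.5,.4,0,0,-1.2,1.2],[.5,.4,0,0,-1.2,-1.8]):
     q=sd;ok=[]
     for th,ta,bk in((0,tau0,.1),(0,tau0,0),(.4,(tau0+tau1)/2,0),(.785,tau1,0)):
      p,R=pose(th,ta,fl,bk);q,e=ik(p,R,q);ok.append((q.round(2).tolist(),round(e,3)))
     if max(o[1] for o in ok)<.01: print(fl,tau0,tau1,*ok,pts(q)[1],sep="\n  ")
E
python3 g.py
```

```text
H [0.7111 0.1778 0.194 ]
1
  0.4
  0.4
  ([0.96, -0.22, -0.84, 0.46, -0.73, -2.75], np.float64(0.0))
  ([0.78, -0.03, -0.99, 0.72, -0.39, -2.91], np.float64(0.0))
  ([0.86, -0.13, -0.78, 0.45, -0.68, -2.66], np.float64(0.0))
  ([0.81, -0.11, -0.55, 0.35, -0.86, -2.48], np.float64(0.0))
  [0.2429 0.2541 0.6007]
-1
  0.4
  0.4
  ([0.96, -0.22, -0.84, 0.46, -0.73, 0.39], np.float64(0.0))
  ([0.78, -0.03, -0.99, 0.72, -0.39, 0.23], np.float64(0.0))
  ([0.86, -0.13, -0.78, 0.45, -0.68, 0.49], np.float64(0.0))
  ([0.81, -0.11, -0.55, 0.35, -0.86, 0.66], np.float64(0.0))
  [0.2429 0.2541 0.6007]
-1
  0.4
  0.4
  ([0.96, -0.22, -0.84, 0.46, -0.73, 0.39], np.float64(0.0))
  ([0.78, -0.03, -0.99, 0.72, -0.39, 0.23], np.float64(0.0))
  ([0.86, -0.13, -0.78, 0.45, -0.68, 0.49], np.float64(0.0))
  ([0.81, -0.11, -0.55, 0.35, -0.86, 0.66], np.float64(0.0))
  [0.2429 0.2541 0.6007]
```

```bash
cat > g2.py <<'E'
from g import *
t=grab_frame("top")
for n,u,v,z in(("head top front edge",200,156,.24),("panel bottom",200,176,.14),("head right edge",207,150,.24),("button",184,178,.12),("guard front bottom corners",214,176,.13),("",270,175,.13)):
    w=onz(t,u,v,z);print(n,w,"lathe-rel-knob",(w-K)@xl,(w-K)@yl)
def pathq(seq,fl,sd):
    q=np.array(sd)
    for th,ta,bk in seq:
      p,R=pose(th,ta,fl,bk);q,e=ik(p,R,q);w=pts(q)[1]
      print("th%.2f tau%.2f back%.2f"%(th,ta,bk),p.round(3),q.round(2),"e%.3f"%e,"w",w.round(2),"w2",pts(q)[2].round(2))
for ta in(.15,.2,.25,.3):pathq([(0,ta,.12),(0,ta,0),(.4,ta-.15,0),(.785,ta-.3,0)],-1,[.6,0,-.7,.3,-.9,.6])
E
python3 g2.py
```

```text
head top front edge [0.5568 0.2576 0.24  ] lathe-rel-knob 0.07638519879475208 0.09314156461587607
panel bottom [0.5288 0.277  0.14  ] lathe-rel-knob 0.050171368019063925 0.11498196397135844
head right edge [0.5738 0.2412 0.24  ] lathe-rel-knob 0.09187951168574192 0.07533863705080569
button [0.5255 0.326  0.12  ] lathe-rel-knob 0.051248136942767974 0.16405503201374944
guard front bottom corners [0.5334 0.2407 0.13  ] lathe-rel-knob 0.051574347288245094 0.07843610352474985
 [0.5449 0.0859 0.13  ] lathe-rel-knob 0.04931275956373422 -0.07675997150100713
th0.00 tau0.15 back0.12 [0.471 0.156 0.287] [ 0.79 -0.05 -0.46  0.11 -1.05  0.82] e0.000 w [0.28 0.28 0.62] w2 [0.42 0.15 0.64]
th0.00 tau0.15 back0.00 [0.488 0.158 0.168] [ 0.76  0.09 -0.62  0.14 -0.75  0.8 ] e0.000 w [0.29 0.28 0.5 ] w2 [0.44 0.15 0.52]
th0.40 tau0.00 back0.00 [0.494 0.158 0.257] [ 0.69  0.1  -0.32  0.   -1.15  0.97] e0.000 w [0.37 0.31 0.61] w2 [0.49 0.16 0.61]
th0.79 tau-0.15 back0.00 [0.533 0.162 0.335] [ 0.6   0.21  0.02 -0.07 -1.51  1.07] e0.000 w [0.48 0.33 0.7 ] w2 [0.59 0.17 0.68]
th0.00 tau0.20 back0.12 [0.464 
[... 806 characters left out ...]
 -1.04  0.89] e0.000 w [0.33 0.29 0.6 ] w2 [0.46 0.16 0.61]
th0.79 tau-0.05 back0.00 [0.532 0.162 0.335] [ 0.63  0.15 -0.07 -0.03 -1.39  1.03] e0.000 w [0.44 0.32 0.69] w2 [0.55 0.16 0.69]
th0.00 tau0.30 back0.12 [0.452 0.155 0.282] [ 0.91 -0.17 -0.67  0.28 -0.89  0.6 ] e0.000 w [0.19 0.24 0.57] w2 [0.35 0.15 0.62]
th0.00 tau0.30 back0.00 [0.488 0.158 0.168] [ 0.82  0.01 -0.83  0.39 -0.54  0.53] e0.000 w [0.22 0.23 0.46] w2 [0.38 0.15 0.51]
th0.40 tau0.15 back0.00 [0.494 0.158 0.257] [ 0.76  0.01 -0.47  0.11 -0.98  0.85] e0.000 w [0.3  0.29 0.59] w2 [0.44 0.15 0.61]
th0.79 tau0.00 back0.00 [0.532 0.162 0.335] [ 0.65  0.12 -0.12  0.   -1.33  1.01] e0.000 w [0.42 0.31 0.69] w2 [0.53 0.16 0.69]
```

```bash
cat > g3.py <<'E'
from g import *
import s2;s2.B['bottle']=(.42,.475,-.33,-.275,.125);s2.B['lathe']=(.52,.82,-.27,.5,.27);s2.B['knobbox']=(.46,.52,.13,.19,.18)
q=monitor.get_state()['q']
p,R=pose(0,.2,-1,.16);qf,e=ik(p,R,[.83,-.09,-.53,.16,-1,.75]);print(qf,e,p)
w=np.array([-.5,-.1,-.2,-.5,-1.35,-1.2])
path=[q+(w-q)*i/9 for i in range(1,10)]+[w+(qf-w)*i/14 for i in range(1,15)]
P,R=fkt(q)
for x in path:
    P2,R2=fkt(x);dp=(P2-P).round(3);rv=(R2*R.inv()).as_rotvec().round(3);P=P+dp;R=Ro.from_rotvec(rv)*R;c=s2.clear(x)
    print(str([*dp.tolist(),*rv.tolist(),1]).replace(' ','')+",",P.round(3),"%.3f %.3f"%(np.linalg.norm(rv),c[0]),c[1])
E
python3 g3.py
```

```text
[ 0.8429 -0.1319 -0.4665  0.1536 -1.0943  0.756 ] 1.0856593402053251e-13 [0.4564 0.1551 0.3247]
[0.005,0.022,0.014,-0.179,-0.051,0.177,1], [ 0.376 -0.336  0.201] 0.257 0.116 bottle
[0.003,0.021,0.015,-0.172,-0.06,0.183,1], [ 0.379 -0.315  0.216] 0.258 0.117 bottle
[0.003,0.019,0.016,-0.166,-0.066,0.188,1], [ 0.382 -0.296  0.232] 0.259 0.107 lathe
[0.001,0.017,0.017,-0.158,-0.071,0.192,1], [ 0.383 -0.279  0.249] 0.259 0.104 lathe
[0.001,0.015,0.018,-0.153,-0.075,0.197,1], [ 0.384 -0.264  0.267] 0.260 0.098 lathe
[0.0,0.014,0.02,-0.146,-0.076,0.2,1], [ 0.384 -0.25   0.287] 0.259 0.116 lathe
[0.0,0.013,0.02,-0.141,-0.078,0.204,1], [ 0.384 -0.237  0.307] 0.260 0.136 lathe
[0.0,0.012,0.022,-0.137,-0.079,0.205,1], [ 0.384 -0.225  0.329] 0.259 0.152 lathe
[-0.001,0.011,0.022,-0.134,-0.078,0.207,1], [ 0.383 -0.214  0.351] 0.259 0.161 lathe
[0.009,0.022,-0.007,-0.087,-0.027,0.216,1], [ 0.392 -0.192  0.344] 0.234 0.134 lathe
[0.009,0.021,-0.006,-0.081,-0.03,0.221,1], [ 0.401 -0.171  0.338] 0.237 0.114 lathe
[0.008,0.021,-0.006,-0.077,-0.032,0.224,1], [ 0.409 -0.15   0.332] 0.239 0.104 lathe
[0
[... 209 characters left out ...]
], [ 0.432 -0.082  0.321] 0.246 0.086 lathe
[0.007,0.024,-0.002,-0.061,-0.034,0.238,1], [ 0.439 -0.058  0.319] 0.248 0.090 lathe
[0.007,0.026,-0.001,-0.059,-0.035,0.241,1], [ 0.446 -0.032  0.318] 0.251 0.091 lathe
[0.005,0.027,-0.0,-0.057,-0.034,0.243,1], [ 0.451 -0.005  0.318] 0.252 0.094 lathe
[0.005,0.028,-0.0,-0.055,-0.034,0.245,1], [0.456 0.023 0.318] 0.253 0.094 lathe
[0.003,0.031,0.001,-0.055,-0.033,0.247,1], [0.459 0.054 0.319] 0.255 0.097 lathe
[0.002,0.032,0.001,-0.054,-0.034,0.248,1], [0.461 0.086 0.32 ] 0.256 0.100 lathe
[-0.001,0.033,0.002,-0.055,-0.034,0.25,1], [0.46  0.119 0.322] 0.258 0.103 lathe
[-0.004,0.036,0.003,-0.055,-0.035,0.25,1], [0.456 0.155 0.325] 0.258 0.106 lathe
```

```bash
sed -i 's/pose(0,.2,-1,.16);qf,e=ik(p,R,.*)/pose(0,.2,1,.16);qf,e=ik(p,R,[.83,-.09,-.53,.16,-1,-2.39]);print(qf,e,p)/; s/^w=.*/w=np.array([-.4,-.05,-.2,-.5,-1.35,-2.5])/; s/\/9 for i in range(1,10)/\/7 for i in range(1,8)/;s/\/14 for i in range(1,15)/\/10 for i in range(1,11)/' g3.py; python3 g3.py
```

```text
[ 0.8429 -0.1319 -0.4665  0.1536 -1.0943 -2.3855] 1.7680301667155618e-13 [0.4564 0.1551 0.3247]
[0.011,0.034,0.015,-0.097,0.029,0.144,1], [ 0.382 -0.324  0.202] 0.176 0.106 bottle
[0.008,0.031,0.017,-0.101,0.019,0.14,1], [ 0.39  -0.293  0.219] 0.174 0.105 bottle
[0.005,0.027,0.018,-0.104,0.009,0.138,1], [ 0.395 -0.266  0.237] 0.173 0.075 lathe
[0.005,0.026,0.02,-0.105,-0.002,0.134,1], [ 0.4   -0.24   0.257] 0.170 0.074 lathe
[0.003,0.022,0.022,-0.105,-0.013,0.13,1], [ 0.403 -0.218  0.279] 0.168 0.064 lathe
[0.003,0.021,0.024,-0.105,-0.024,0.127,1], [ 0.406 -0.197  0.303] 0.167 0.083 lathe
[0.003,0.02,0.026,-0.101,-0.034,0.124,1], [ 0.409 -0.177  0.329] 0.164 0.114 lathe
[0.007,0.028,-0.007,-0.067,0.013,0.134,1], [ 0.416 -0.149  0.322] 0.150 0.104 lathe
[0.007,0.027,-0.006,-0.068,0.005,0.136,1], [ 0.423 -0.122  0.316] 0.152 0.096 lathe
[0.007,0.028,-0.004,-0.067,-0.003,0.139,1], [ 0.43  -0.094  0.312] 0.154 0.092 lathe
[0.007,0.028,-0.002,-0.066,-0.011,0.143,1], [ 0.437 -0.066  0.31 ] 0.158 0.089 lathe
[0.007,0.031,-0.001,-0.064,-0.02,0.145,1], [ 0.444 -0.035  0.309] 0.160 0.087 lathe
[0.007,0.032,0.0,-0.061,-0.026,0.149,1], [ 0.451 -0.003  0.309] 0.163 0.087 lathe
[0.005,0.035,0.002,-0.056,-0.033,0.151,1], [0.456 0.032 0.311] 0.164 0.090 lathe
[0.003,0.038,0.004,-0.052,-0.039,0.154,1], [0.459 0.07  0.315] 0.167 0.093 lathe
[0.001,0.041,0.004,-0.046,-0.044,0.156,1], [0.46  0.111 0.319] 0.168 0.098 lathe
[-0.004,0.044,0.006,-0.041,-0.048,0.16,1], [0.456 0.155 0.325] 0.172 0.106 lathe
```

```bash
python3 -m jog '[[[0.011,0.034,0.015,-0.097,0.029,0.144,1],[0.008,0.031,0.017,-0.101,0.019,0.14,1],[0.005,0.027,0.018,-0.104,0.009,0.138,1],[0.005,0.026,0.02,-0.105,-0.002,0.134,1],[0.003,0.022,0.022,-0.105,-0.013,0.13,1],[0.003,0.021,0.024,-0.105,-0.024,0.127,1],[0.003,0.02,0.026,-0.101,-0.034,0.124,1],[0.007,0.028,-0.007,-0.067,0.013,0.134,1],[0.007,0.027,-0.006,-0.068,0.005,0.136,1],[0.007,0.028,-0.004,-0.067,-0.003,0.139,1],[0.007,0.028,-0.002,-0.066,-0.011,0.143,1],[0.007,0.031,-0.001,-0.064,-0.02,0.145,1],[0.007,0.032,0,-0.061,-0.026,0.149,1],[0.005,0.035,0.002,-0.056,-0.033,0.151,1],[0.003,0.038,0.004,-0.052,-0.039,0.154,1],[0.001,0.041,0.004,-0.046,-0.044,0.156,1],[-0.004,0.044,0.006,-0.041,-0.048,0.16,1],[0,0,0,0,0,0,1],[0,0,0,0,0,0,1]]]'
python3 - <<'E'
from g import *
for bk in(.16,.08,0):to(*pose(0,.2,1,bk))
s=grab_frame("scene");save(s,"s11.png",(200,100,460,300),3)
t=grab_frame("top");save(t,"t11.png",(200,100,440,280),3)
E
```

```text
t: 18.23
eef_pos: [0.4564, 0.1554, 0.3236]
ee_rot: [2.944, 0.002, 1.66]
force: [0.1, 0.2, 0.0]
width: 0.0878
t 18.225 pos [0.4564 0.1554 0.3236] q [ 0.8432 -0.1296 -0.4667  0.1535 -1.0947 -2.3856] F [0.0513 0.1858 0.0084] w 0.08782564193471692
dpos [-0.     -0.0003  0.0012] rotvec [ 0.002  -0.002  -0.0002]
t 18.225 pos [0.4564 0.1554 0.3236] q [ 0.8432 -0.1296 -0.4667  0.1535 -1.0947 -2.3856] F [0.0513 0.1858 0.0084] w 0.08782564193471692
dpos [ 0.0158  0.0011 -0.0772] rotvec [ 0.002  -0.002  -0.0002]
t 18.225 pos [0.4564 0.1554 0.3236] q [ 0.8432 -0.1296 -0.4667  0.1535 -1.0947 -2.3856] F [0.0513 0.1858 0.0084] w 0.08782564193471692
dpos [ 0.0317  0.0025 -0.1556] rotvec [ 0.002  -0.002  -0.0002]
```

View pics/s11.png

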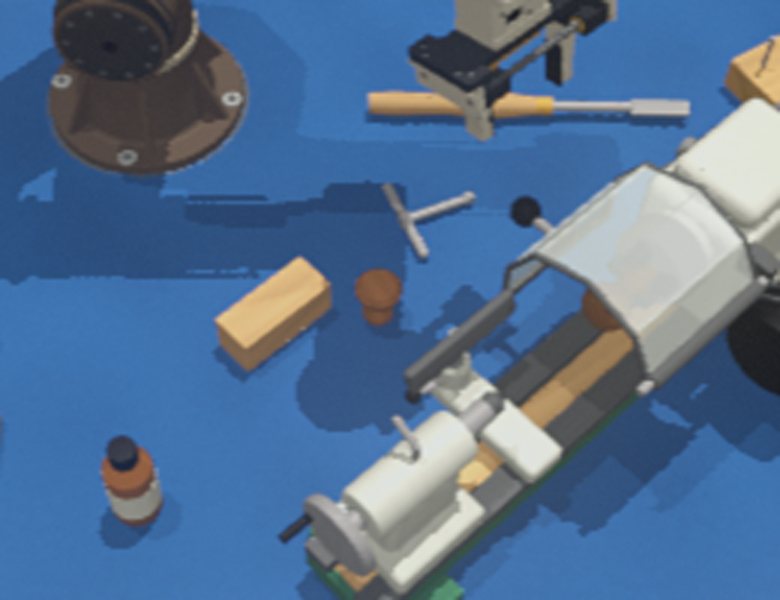

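View pics/t11.png

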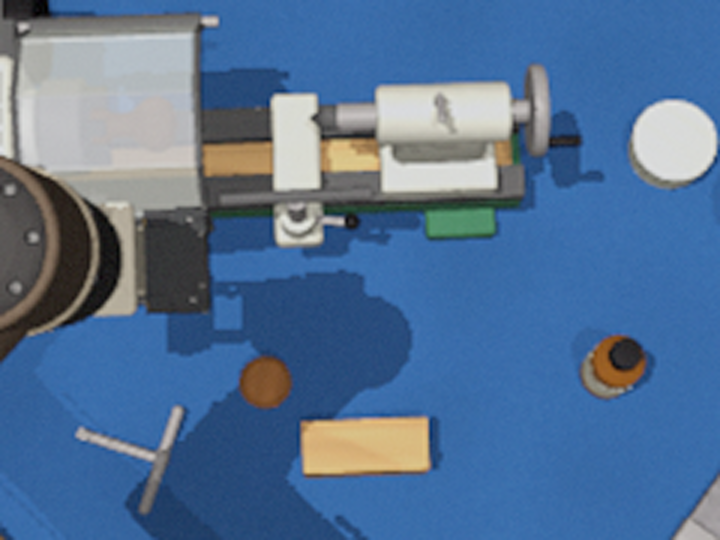

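```bash
python3 -m jog '[[[0.006,0,-0.03,0,0,0,1],[0.006,0.001,-0.03,0,0,0,1],[0.006,0.0005,-0.03,0,0,0,1],[0.005,0.0005,-0.025,0,0,0,1],[0,0,0,0,0,0,1]]]'
python3 - <<'E'
from g import *
to(*pose(0,.2,1,0))
s=grab_frame("scene");save(s,"s12.png",(330,100,430,200),6)
E
```

```text
t: 18.95
eef_pos: [0.4795, 0.1554, 0.2076]
ee_rot: [2.945, 0.003, 1.657]
force: [-0.9, -0.0, 0.6]
width: 0.0872
t 18.95 pos [0.4795 0.1554 0.2076] q [ 0.7972  0.0011 -0.6327  0.1822 -0.7981 -2.3999] F [-0.8865 -0.0258  0.5845] w 0.08719121332425739
dpos [ 0.0086  0.0025 -0.0397] rotvec [ 0.0037 -0.0035  0.003 ]
```

View pics/s12.png

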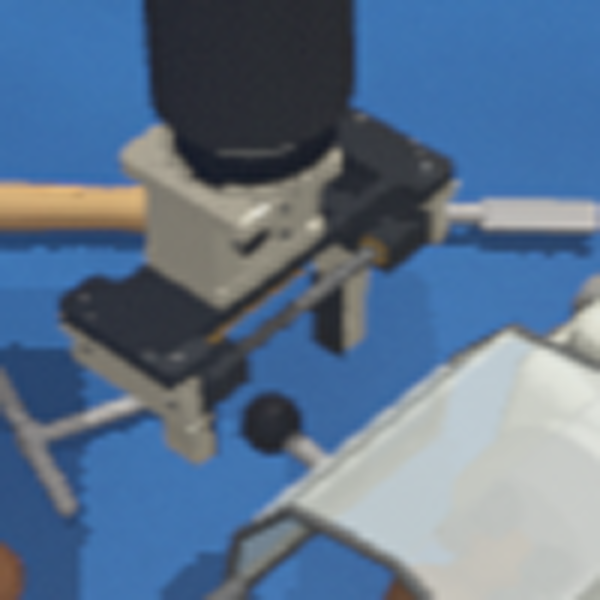

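The knob sits between the fingers. I'll make the last descent and then close gently.

```bash
python3 -m jog '[[[0.004,0.001,-0.02,0,0,0,1],[0.003,0.001,-0.013,0,0,0,1],[0.001,0,-0.006,0,0,0,1],[0,0,0,0,0,0,1],[0,0,0,0,0,0,1]]]'
python3 - <<'E'
from g import *
to(*pose(0,.2,1,0))
E
python3 -m jog '[[[0,0,0,0,0,0,0.5],[0,0,0,0,0,0,0.3],[0,0,0,0,0,0,0.2],[0,0,0,0,0,0,0.2],[0,0,0,0,0,0,0.2],[0,0,0,0,0,0,0.2],[0,0,0,0,0,0,0.2],[0,0,0,0,0,0,0.2]]]' 20
python3 - <<'E'
from g import *
s=grab_frame("scene");save(s,"s13.png",(330,100,430,200),6)
E
```

```text
t: 19.62
eef_pos: [0.4881, 0.1597, 0.1711]
ee_rot: [2.941, 0.0, 1.66]
force: [-0.8, 0.2, 0.3]
width: 0.0873
t 19.625 pos [0.4881 0.1597 0.1711] q [ 0.7876  0.0567 -0.6787  0.2026 -0.6914 -2.416 ] F [-0.84    0.1786  0.3134] w 0.08734531443388951
dpos [ 0.     -0.0018 -0.0031] rotvec [ 0.0004  0.0005 -0.0004]
t: 20.62
eef_pos: [0.4878, 0.159, 0.1704]
ee_rot: [2.942, 0.002, 1.66]
force: [1.9, -4.9, 0.4]
width: 0.0305
```

View pics/s13.png

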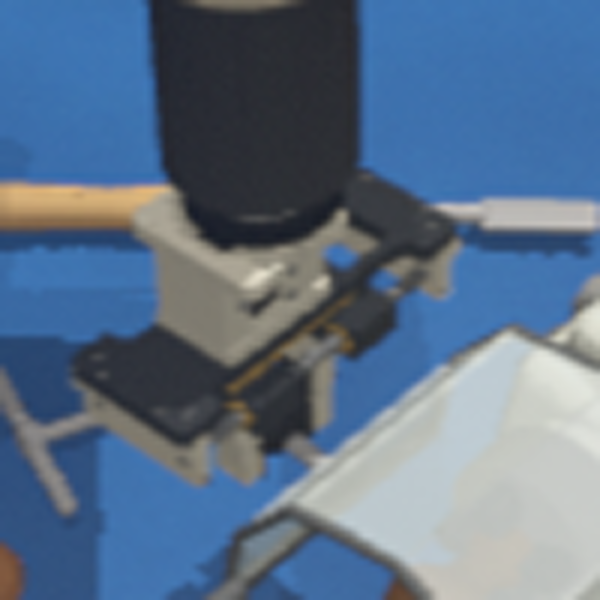

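Run:
```python
from g import *
N=18
p,R=pose(0,.2,1)
for i in range(1,N+1):
    s=i/N;p2,R2=pose(.785*s,.2-.3*s,1);rv=(Ro.from_matrix(R2)*Ro.from_matrix(R).inv()).as_rotvec()
    print((p2-p).round(4),rv.round(4),p2.round(4));p,R=p2,R2
```

```text
[-0.0011 -0.0001  0.0098] [-0.0015  0.0166 -0.    ] [0.487  0.1578 0.1777]
[-0.0007 -0.0001  0.0098] [-0.0015  0.0166  0.    ] [0.4864 0.1578 0.1875]
[-0.0002 -0.      0.0098] [-0.0015  0.0166  0.    ] [0.4861 0.1577 0.1973]
[0.0002 0.     0.0098] [-0.0015  0.0166  0.    ] [0.4863 0.1578 0.2071]
[0.0006 0.0001 0.0098] [-0.0015  0.0166 -0.    ] [0.487  0.1578 0.2169]
[0.001  0.0001 0.0098] [-0.0015  0.0166  0.    ] [0.488  0.1579 0.2267]
[0.0015 0.0001 0.0097] [-0.0015  0.0166  0.    ] [0.4895 0.158  0.2364]
[0.0019 0.0002 0.0097] [-0.0015  0.0166 -0.    ] [0.4914 0.1582 0.2461]
[0.0023 0.0002 0.0096] [-0.0015  0.0166 -0.    ] [0.4937 0.1584 0.2557]
[0.0027 0.0002 0.0095] [-0.0015  0.0166 -0.    ] [0.4964 0.1587 0.2651]
[0.0031 0.0003 0.0093] [-0.0015  0.0166  0.    ] [0.4995 0.1589 0.2744]
[0.0035 0.0003 0.0092] [-0.0015  0.0166 -0.    ] [0.5031 0.1593 0.2836]
[0.0039 0.0004 0.009 ] [-0.0015  0.0166  0.    ] [0.507  0.1596 0.2927]
[0.0043 0.0004 0.0088] [-0.0015  0.0166 -0.    ] [0.5113 0.16   0.3015]
[0.0047 0.0004 0.0087] [-0.0015  0.0166  0.    ] [0.516  0.1604 0.3102]
[0.0051 0.0005 0.0084] [-0.0015  0.0166  0.    ] [0.5211 0.1609 0.3186]
[0.0054 0.0005 0.0082] [-0.0015  0.0166  0.    ] [0.5265 0.1613 0.3268]
[0.0058 0.0005 0.008 ] [-0.0015  0.0166 -0.    ] [0.5323 0.1619 0.3348]
```

First, a quarter of the lift as a check.

```bash
python3 -m jog '[[[-0.001,-0.001,0.01,-0.0015,0.017,0,0.2],[-0.001,0,0.01,-0.0015,0.017,0,0.2],[0,0,0.01,-0.0015,0.017,0,0.2],[0,0,0.01,-0.0015,0.017,0,0.2],[0.001,0,0.01,-0.0015,0.017,0,0.2],[0,0,0,0,0,0,0.2]]]' 25
python3 - <<'E'
from g import *
s=grab_frame("scene");save(s,"s14.png",(300,90,460,210),5)
E
```

```text
t: 21.42
eef_pos: [0.4868, 0.1588, 0.2203]
ee_rot: [3.027, 0.0, 1.66]
force: [0.8, 0.6, -2.1]
width: 0.0303
```

View pics/s14.png

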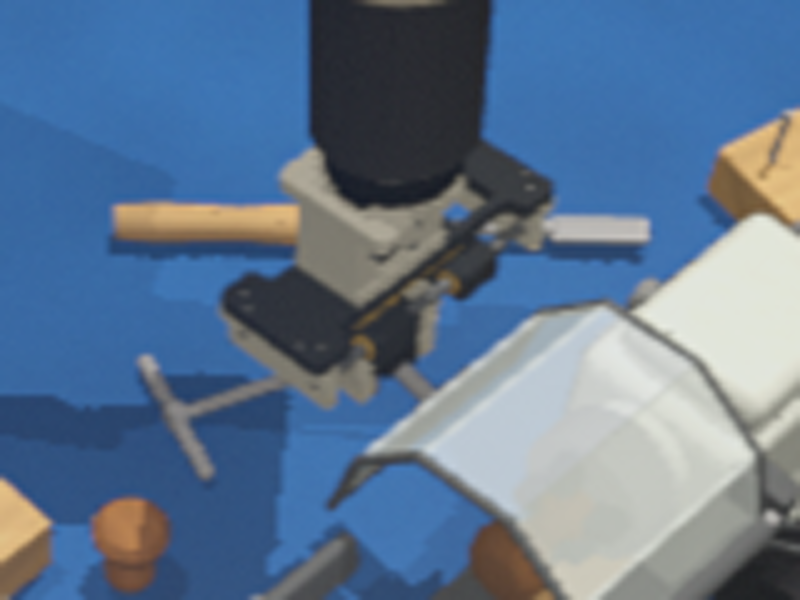

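The guard is following with about 2 N of load, so I'll continue.

```bash
python3 -m jog '[[[0.001,0,0.01,-0.0015,0.017,0,0.2],[0.0015,0,0.01,-0.0015,0.017,0,0.2],[0.002,0,0.01,-0.0015,0.017,0,0.2],[0.0025,0,0.0095,-0.0015,0.017,0,0.2],[0.0025,0,0.0095,-0.0015,0.017,0,0.2],[0.003,0,0.0095,-0.0015,0.017,0,0.2],[0.0035,0,0.009,-0.0015,0.017,0,0.2],[0.004,0.0005,0.009,-0.0015,0.017,0,0.2],[0.0045,0.0005,0.009,-0.0015,0.017,0,0.2],[0,0,0,0,0,0,0.2]]]' 25
python3 - <<'E'
from g import *
for th in(.6,.7,.785):
    to(*pose(th,.2-.3*th/.785,1))
s=grab_frame("scene");save(s,"s15.png",(300,60,460,210),4)
E
```

```text
t: 22.72
eef_pos: [0.5116, 0.1609, 0.3053]
ee_rot: [-3.103, -0.002, 1.66]
force: [-2.0, 6.0, -3.0]
width: 0.0308
t 22.725 pos [0.5116 0.1609 0.3053] q [ 0.6549  0.1206 -0.172  -0.0229 -1.3101 -2.1301] F [-1.9926  5.9789 -3.0079] w 0.03084368507280905
dpos [-0.0013 -0.0011 -0.0059] rotvec [-0.0007 -0.0096 -0.0004]
t 22.725 pos [0.5116 0.1609 0.3053] q [ 0.6549  0.1206 -0.172  -0.0229 -1.3101 -2.1301] F [-1.9926  5.9789 -3.0079] w 0.03084368507280905
dpos [ 0.0098 -0.0001  0.0137] rotvec [-0.0041  0.0285 -0.0004]
t 22.725 pos [0.5116 0.1609 0.3053] q [ 0.6549  0.1206 -0.172  -0.0229 -1.3101 -2.1301] F [-1.9926  5.9789 -3.0079] w 0.03084368507280905
dpos [0.0207 0.0009 0.0295] rotvec [-0.007   0.0608 -0.0004]
```

View pics/s15.png

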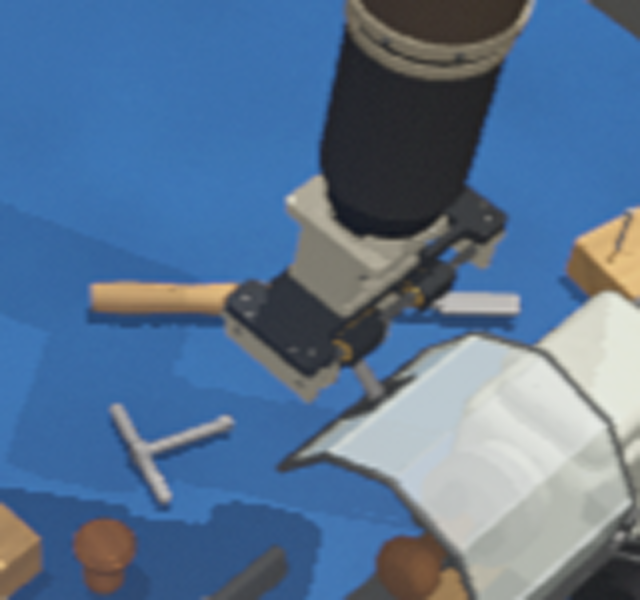

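```bash
python3 -m jog '[[[0.005,0.001,0.008,-0.0015,0.017,0,0.2],[0.005,0.001,0.008,-0.0015,0.017,0,0.2],[0.005,0.0005,0.0075,-0.0015,0.017,0,0.2],[0.005,0,0.0065,-0.001,0.01,0,0.2],[0,0,0,0,0,0,0.2],[0,0,0,0,0,0,0.2],[0,0,0,0,0,0,0.2],[0,0,0,0,0,0,0.2]]]' 25
python3 - <<'E'
from g import *
to(*pose(.785,-.1,1))
s=grab_frame("scene");save(s,"s16.png",(340,80,500,220),5)
t=grab_frame("top");save(t,"t16.png",(190,80,350,220),5)
save(s,"s16f.png");
E
```

```text
t: 23.78
eef_pos: [0.5305, 0.1627, 0.3351]
ee_rot: [-3.04, -0.0, 1.66]
force: [-3.9, 4.6, -0.7]
width: 0.0304
t 23.775 pos [0.5305 0.1627 0.3351] q [ 0.6156  0.1774 -0.0289 -0.0516 -1.4523 -2.0884] F [-3.8759  4.5794 -0.7265] w 0.030440655714896132
dpos [ 0.0018 -0.0009 -0.0003] rotvec [-0.0003 -0.0015 -0.0007]
```

View pics/s16.png

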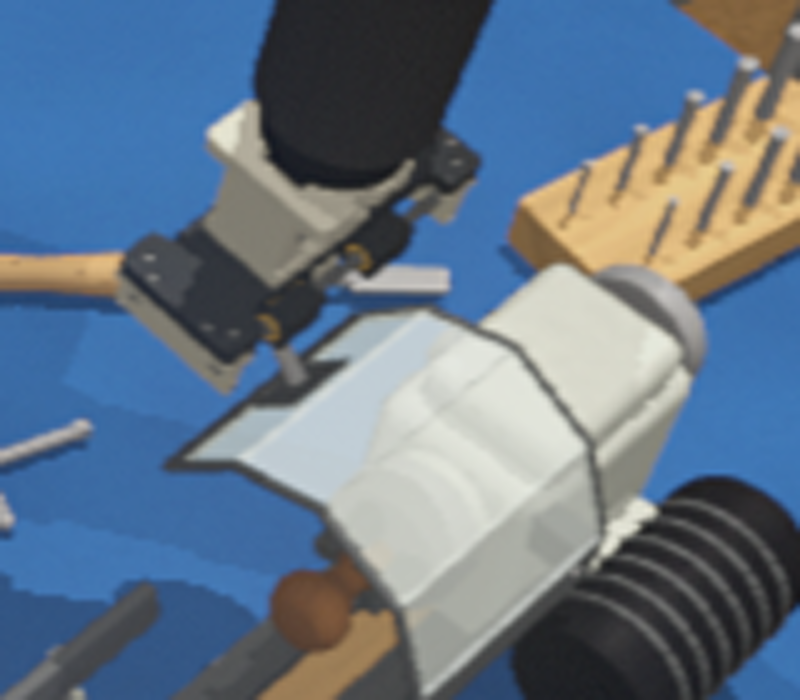

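View pics/t16.png

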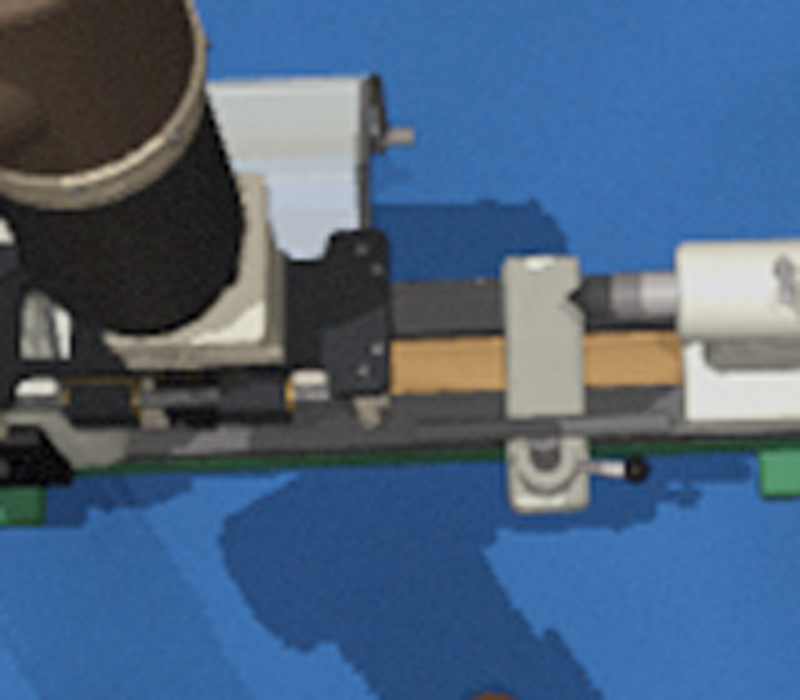

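View pics/s16f.png

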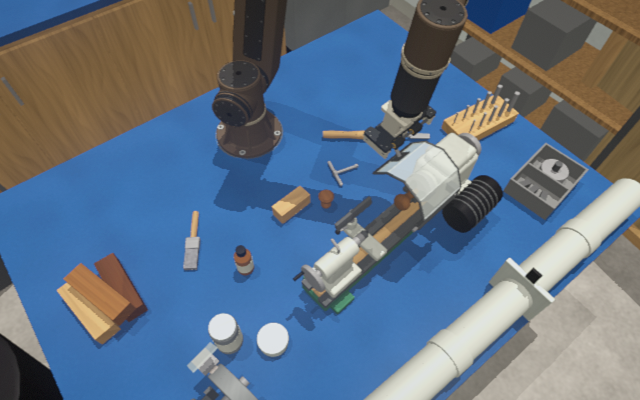

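Run:
```python
from g import *
s=grab_frame("scene")
def ang(u,v,off=-.0775):
    c,d=ray(s,u,v);k=((K@yl)+off-c@yl)/(d@yl);P=c+k*d;r=P-H;x=-(r@xl);z=r[2];return np.arctan2(z,x),np.hypot(x,z),P
for n,p in(("shut bottom corner",(200+508/3,100+286/3)),("now bottom corner",(340+168/5,80+466/5)),("shut bend1",(200+540/3,100+254/3)),("now bend1",(340+240/5,80+468/5)),("shut bend2",(200+583/3,100+280/3)),("now bend2",(340+328/5,80+508/5))):
    print(n,*ang(*p))
# knob from grip, using initial grip offset
st=monitor.get_state();R=Ro.from_euler('xyz',st['ee_rot']).as_matrix()
for off in(.006,.009):
    g=st['eef_pos']+R[:,2]*off-H;print("tool angle",off,np.arctan2(g[2],-(g@xl))+np.arctan2(.032,.223),np.hypot(g[2],g@xl))
print(st['force'],st['t'])
```

```text
shut bottom corner -0.18563045629913189 0.1729177922289072 [0.5487 0.0855 0.1621]
now bottom corner 0.42901622787762683 0.18602971423410308 [0.5495 0.0856 0.2714]
shut bend1 0.3565346065997067 0.15081564738075506 [0.5772 0.0881 0.2466]
now bend1 0.7718522711847919 0.17329199530419107 [0.5943 0.0896 0.3149]
shut bend2 0.6233623234246426 0.11223374161506486 [0.6272 0.0925 0.2595]
now bend2 1.124546175974559 0.1587416718235303 [0.6498 0.0945 0.3372]
tool angle 0.006 0.7813652368436779 0.22662068790492365
tool angle 0.009 0.7699154084671279 0.22510002032476653
[-5.3551  3.5738 -0.5268] 23.925
```

```bash
python3 -m jog '[[[0,0,0,0,0,0,0.2],[0,0,0,0,0,0,0.2],[0,0,0,0,0,0,0.2],[0,0,0,0,0,0,0.2],[0,0,0,0,0,0,0.2],[0,0,0,0,0,0,0.2]]]' 25
python3 - <<'E'
from g import *
st=monitor.get_state();print(st['eef_pos'],st['qd'],st['force'],st['width'])
t=grab_frame("top");s=grab_frame("scene")
def c(f,box):
    x0,y0,x1,y1=box;m=(f["pixels"][y0:y1,x0:x1].max(2)<60).astype(np.uint8)
    k,l,q,ce=cv2.connectedComponentsWithStats(m);i=1+np.argmax(q[1:,4]);return ce[i]+[x0,y0]
print("cap",tri(t,c(t,(395,205,425,230)),s,c(s,(230,240,255,262))),"standing at ~.449,-.299")
save(t,"t17.png")
E
```

```text
t: 24.68
eef_pos: [0.5304, 0.1627, 0.3351]
ee_rot: [-3.04, -0.0, 1.661]
force: [-3.1, 4.2, -1.1]
width: 0.0306
[0.5304 0.1627 0.3351] [ 0.0012  0.0016  0.0011  0.0011 -0.0001 -0.0016] [-3.1435  4.2193 -1.1245] 0.030627782510287662Traceback (most recent call last):
  File "<stdin>", line 7, in <module>
  File "<stdin>", line 6, in c
    return _wrapfunc(a, 'argmax', axis=axis, out=out, **kwds)
    return bound(*args, **kwds)
ValueError: attempt to get argmax of an empty sequence
```

Run:
```python
from h import *
save(grab_frame("top"),"t18.png")
```

```text
(no output)
```

View pics/t18.png

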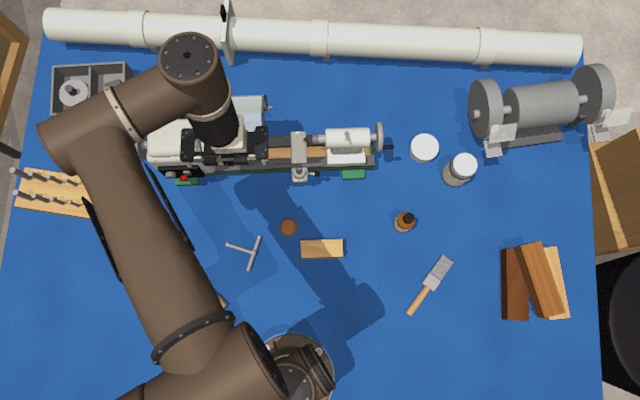

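The bottle is standing at about (404,221). The tin (424,147), can (464,164), pull (289,228), blank, brush and key are all at their starting pixels. I'm handing in.

```bash
python3 -c "
from station import job_done
print(job_done())"
```

```text
the job is handed in; nothing more can be done
None
```

The bottle is standing upright on the bench, let go. The gripper is holding the guard's knob, with the guard about 45 degrees open. I handed the job in at about 25 s; it reports no verdict.

**Bottle:** I gripped it across the body, lifted it and turned it upright. My first way of turning it ran close to a joint limit, so I took a different wrist route. It stands at about (0.45, -0.30), close to where it lay. Pictures after release and at the end show it upright and clear of the arm.

**Guard:** I gripped the knob at 25 N and lifted it along its arc.
- **Angle:** The tool pose gives 0.77–0.78 rad. The guard's lower corner in the scene view, measured against the sizes you gave, gives about 0.78 rad (limits 0.70–0.87).
- **Steadiness:** Joint speeds were about 0.002 rad/s or less before hand-in.

**Other things:** In the last top view the tin, can, pull, blank, brush and chuck key are at their starting pixels. The gouge was partly hidden by the arm there, but an earlier scene view with the guard already open showed it in place.

**Checks that failed or disagreed:**
- My last numeric check of the bottle's cap position crashed because its colour mask found nothing, so the final upright check was by eye.
- The first attempt to measure the guard's corners in the shut view picked the wrong points, so I discarded those.
- The tool's distance from the hinge came out 1.6 mm more than it should be. The gripper also still carries 3–4 N sideways from being slightly off-centre on the knob.

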